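# Refill the cap bin, shut its sliding cover to the click and hold it

## Task

Pick up the steel cup and tip it over the open bin so that all five black caps fall into the bin, then stand the empty cup upright on the table and let go of it. Then take the handle of the clear cover and slide it over the bin until its notch drops onto the sprung ball, not forcing it on past the notch, and finish while still gripping the handle there. Leave the cartons, jars and bowl where they are.

Things in the scene. Friction and masses are not known exactly. Their poses are not given: they have to be found in the camera images.
- station: Fixed cap bin with its rails; origin on the table under the bin's centre, z up, y along the rails (the cover shuts towards +y). The steel bin is open-topped, outside 134 (x) x 124 (y) x 62 high, walls and floor 4 thick. Two aluminium rails, 12 wide, centred at x = +-77, tops at z = 78, run from y = -245 to +115. The cover starts parked over the -y part of the rails, leaving the bin's mouth open.
- cover (a joint): Slide of the cover along the rails, m: 0 = parked with its centre at station y = -150 mm; grows towards station +y (shutting); hard end at 0.19. Rail friction about 1.2 N. The cover is shut at the notch, which lies at a joint value between about 0.14 and 0.16, different each time.
- cover_handle (a point): Centre of the grip part of the handle on the sliding cover. The handle is an upright aluminium fin in the middle of the pale clear-plastic cover plate: 14 thick along the slide (y), 50 wide (x); it rises from the plate's top (station z = 69) to z = 117; this point is at z = 97. Axes as the station's. Plate 140 x 140.
- cover_notch (a point): Point on the cover (axes as the station's) in the middle of its detent notch, on the +x edge of an aluminium strip beside the handle (strip z = 80 to 92, x = 55 to 90, 60 long); same y as the handle's centre. The notch is the valley between two steel bumps on that edge: a low bump that reaches the ball first (a push of about 6 N passes it), then a high one just beyond (about 13 to 15 N).
- detent_ball (a point): Centre of the sprung steel ball (diameter 10) at rest, in the side of the fixed grey detent post (30 x 30 x 105 high, body on the +x side of the ball) that stands beside the +x rail; axes as the station's; 86 above the table, 96 from the station's origin in x, and up to 10 either way in y (different each time). The cover is at the notch when cover_notch has the same station y as this point.
- cup_mid (a point): On the axis of the loose round steel cup, half-way up (35 above its underside); z along the axis towards the mouth. Height 70, outer diameter 52 at the base widening straight to 76 at the rim, wall 2.5; no handle; 0.16 kg plus contents. Stands on the table. Polished: the caps slide out once it is tipped about 110 degrees.
- cap0_mid (a point): Centre of a loose black bottle cap, a disc of diameter 20 and height 16, 12 g; one of five that start in the cup.
- cap1_mid (a point): Centre of a loose black bottle cap, a disc of diameter 20 and height 16, 12 g; one of five that start in the cup.
- cap2_mid (a point): Centre of a loose black bottle cap, a disc of diameter 20 and height 16, 12 g; one of five that start in the cup.
- cap3_mid (a point): Centre of a loose black bottle cap, a disc of diameter 20 and height 16, 12 g; one of five that start in the cup.
- cap4_mid (a point): Centre of a loose black bottle cap, a disc of diameter 20 and height 16, 12 g; one of five that start in the cup.
- carton1_mid (a point): white carton, 55 x 55 x 60, loose bystander; point at half its height
- carton2_mid (a point): white carton, 55 x 55 x 60, loose bystander; point at half its height
- carton3_mid (a point): white carton, 55 x 55 x 60, loose bystander; point at half its height
- jar1_mid (a point): small amber jar with a black lid, diameter 38, height 48, loose bystander; point at half its height
- jar2_mid (a point): small amber jar with a black lid, diameter 38, height 48, loose bystander; point at half its height
- bowl_mid (a point): steel bowl, rim diameter 104, height 45, loose and empty bystander; point at half its height
- bin_in (a point): Centre of the bin's floor, 4 above the table; axes as the station's.

How it is judged:
By the outcome, as a careful person would: the job done as asked, in the order asked, and still so for the second after the job is handed in, while the arm keeps its last pose, push and grip.
It also fails if it takes over 72 s, if anything falls off the work surface, if the arm or the gripper's body presses on something with over 40 N, if the wrist force passes 120 N, or if a joint passes its speed limit or range.

## Robot

A 7-joint arm with a two-finger parallel gripper is mounted at the origin on the work surface. World frame = base frame: x ahead of the robot, y to its left, z up, the work surface at z = 0. Lengths are in m, angles in rad, forces in N, time in s.
With the tool pointing down it reaches from about 0.425 to 0.925 m from the base axis. Payload 6.8 kg.
Tool frame: the origin (TCP) lies at the very end of the fingers, on their centre line; the grasp point (between the pads) lies 19 mm behind it; z points along the fingers, y is the direction in which the jaws open and shut (so a half turn about z gives the same grasp; the last joint's range is limited). The gripper opens to 88 mm and grips with 3 to 60 N. Pads are 20 mm wide; open, the fingers measure 115 mm over their backs; the gripper's body (75 mm by 178 mm) begins 61 mm behind the grasp point.
Start: joints at [1.188, 0.477, 0.022, 1.555, -0.011, 1.109, -0.083], TCP at [0.183, -0.65, 0.223] pointing down, gripper open.
Joint ranges: [-2.96, 2.96], [-0.34, 2.1], [-1.41, 1.46], [0.24, 2.44], [-1.37, 4.51], [0.17, 1.92], [-2.96, 2.96]. Speed limits (rad/s): [2.39, 2.39, 3.14, 3.14, 3.14, 3.14, 3.14].

## Interface

Orientations are given as [roll, pitch, yaw] about the fixed x, y, z axes, in that order (R = Rz(yaw) Ry(pitch) Rx(roll)).
In Python, from plant import robot, get_image gives the robot as it stands.
- The arm moves only by the tool apply_moves, never from a script. Its argument "commands" is a list that holds one entry, the list of rows, each a list of 7 numbers: the finger opening in mm, from 0 to 87.8, then the shift along the tool's x, y, z in mm, then the turn, a rotation vector about the tool's x, y, z in rad. A call has exactly 8 rows; each row shifts and turns the commanded pose from where the row before left it, along the tool's axes as they then stand; what a row does not reach is not made up. A row lasts 1/10 s, in which the tool goes at most 50 mm and 8.59 degrees, less where a joint would pass 70% of its speed; a pose out of reach is approached as far as the arm can. A call is refused whole if a number of a shift passes 50 or a number of a turn 0.15, either way. A call with a gripper value outside its range is refused whole. The fingers move at their own pace and stop on an object; "newtons" is the grip in N (left out, the last holds). Time passes only in rows, so rows that do not move let the fingers close, or fill a call up. It gives the time, the measured TCP pose, the force and the opening at its end, in the units of the state.
- robot.read_state(): the state, without advancing time (a new reading comes with each control period).
- get_image(name): name is "scene" or "side" or "wrist"; returns a dict with "image" (480x640x3 uint8, blue, green, red), "depth" (480x640 float32, m along the optical axis (not along the pixel's ray), 0 where there is no reading), "camera_matrix" (3x3 intrinsics, pixels), "origin" and "attitude" of the camera in the world; the wrist camera has in their place "mount" (4x4, takes a point from camera to tool coordinates, whose origin is the TCP and whose axes are the flange's). Camera axes: x right, y down, z forward; pixel columns grow to the right and rows downward; lengths in m; the calibration is good to about 2 mm. A picture is of the moment at which its call begins: read the wrist's pose just before it.
- robot.job_done(): hands the job in, once; it reports no verdict.
The state is a dict: "time_s": time; "joint_positions": joint angles; "qvel": joint speeds; "joint_efforts": joint torques, N m; "tcp_pos": TCP position; "tcp_rot": TCP orientation; "ft_force": force on the tool from outside, world axes, zero at the start; "moment": the same for the moment, N m; "width": finger opening in m.
Only numpy, scipy, OpenCV 4.12 (cv2) and the standard library are available. Lean on these libraries where they do the work, as an engineer would, in place of code of your own. Each camera call takes 0.05 s, during which the arm holds its last target.

## Working session

There is one attempt and no reset: what is moved stays moved. The work goes in short steps, Python scripts to look and compute and a tool call to move; the robot and the scene stay as the last step left them, time stands still between calls to the robot, and variables do not carry over. Pictures are saved under pics/ and viewed, and the job is handed in when it is done.

Besides the shell and the picture viewer there is one more tool, called by a JSON object that holds its "name" and its "arguments", one argument or row to a line. apply_moves: Moves the arm, as the interface text tells. Its arguments: {"type":"object","properties":{"commands":{"type":"array","items":{"type":"array","items":{"type":"array","items":{"type":"number"}}}},"newtons":{"type":"number"}},"required":["commands"]}

```bash
mkdir -p pics; ls
cat > h.py <<'E'
import numpy as np, cv2, pickle
from plant import robot, get_image
from scipy.spatial.transform import Rotation as R
def shot(name,fn):
    s=robot.read_state(); d=get_image(name); d['state']=s
    cv2.imwrite('pics/%s.png'%fn,d['image']); pickle.dump(d,open('pics/%s.pkl'%fn,'wb')); return d
E
python3 - <<'E'
from h import *
for n in ['scene','side','wrist']:
    d=shot(n,n+'0'); print(n,{k:np.array(v).round(4).tolist() for k,v in d.items() if k not in('image','depth','state')})
s=d['state'];print({k:np.array(v).round(4).tolist() for k,v in s.items()})
E
```

```text
pics
scene {'camera_matrix': [[532.6037, 0.0, 322.7409], [0.0, 532.6037, 231.8337], [0.0, 0.0, 1.0]], 'origin': [0.8959, 0.3887, 1.009], 'attitude': [-2.6187, 0.0046, 2.4088]}
side {'camera_matrix': [[594.6393, 0.0, 314.32], [0.0, 594.6393, 242.7205], [0.0, 0.0, 1.0]], 'origin': [0.0423, 0.8461, 1.1848], 'attitude': [-2.4156, 0.002, -2.6181]}
wrist {'camera_matrix': [[349.6646, 0.0, 318.6035], [0.0, 349.6646, 238.4783], [0.0, 0.0, 1.0]], 'mount': [[-0.0004, -0.9547, -0.2976, 0.0819], [1.0, -0.0006, 0.0005, 0.0003], [-0.0007, -0.2976, 0.9547, -0.1621], [0.0, 0.0, 0.0, 1.0]]}
{'time_s': 0.1, 'joint_positions': [1.1879, 0.4777, 0.0224, 1.5563, -0.0115, 1.1093, -0.0831], 'qvel': [0.0018, -0.0005, 0.0006, -0.0037, 0.0008, -0.0017, 0.0004], 'joint_efforts': [0.0055, -58.409, 1.5403, -27.331, -0.0542, 0.0131, 0.0001], 'tcp_pos': [0.183, -0.6492, 0.2218], 'tcp_rot': [-3.14, 0.0002, 0.2748], 'ft_force': [-0.4214, 0.173, -0.089], 'moment': [-0.013, 0.0327, 0.0354], 'width': 0.0879}
```

View pics/scene0.png

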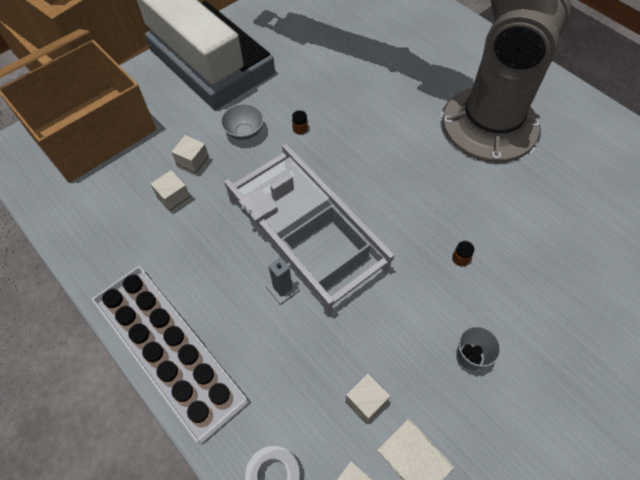

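View pics/side0.png

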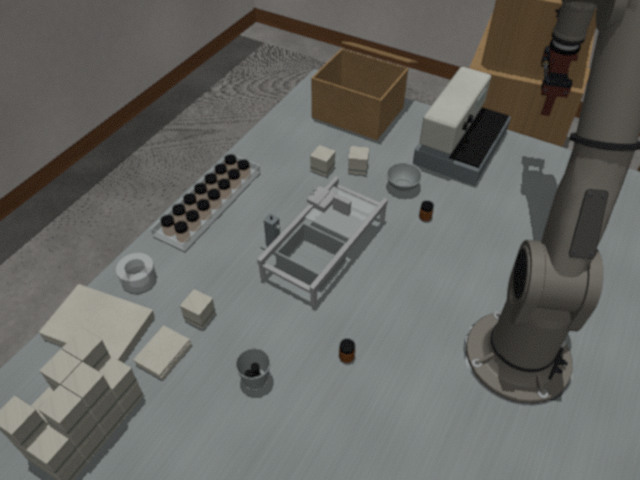

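View pics/wrist0.png

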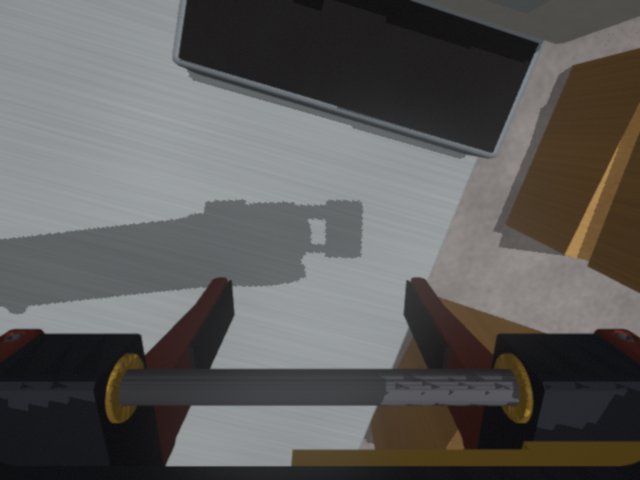

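```bash
cat >> h.py <<'E'
def crop(fn,x0,y0,x1,y1,k,out):
    im=cv2.imread('pics/%s.png'%fn)[y0:y1,x0:x1]
    im=cv2.resize(im,None,fx=k,fy=k,interpolation=cv2.INTER_CUBIC)
    for x in range((x0//20+1)*20,x1,20): cv2.putText(im,str(x),((x-x0)*k,10),0,.35,(0,0,255),1); cv2.line(im,((x-x0)*k,12),((x-x0)*k,18),(0,0,255),1)
    for y in range((y0//20+1)*20,y1,20): cv2.putText(im,str(y),(0,(y-y0)*k+4),0,.35,(0,0,255),1); cv2.line(im,(24,(y-y0)*k),(30,(y-y0)*k),(0,0,255),1)
    cv2.imwrite('pics/%s.png'%out,im)
def cam(d):
    if 'origin' in d:
        return R.from_euler('xyz',d['attitude']).as_matrix(),np.array(d['origin'])
    s=d['state'];Rt=R.from_euler('xyz',s['tcp_rot']).as_matrix();M=np.array(d['mount'])
    return Rt@M[:3,:3],Rt@M[:3,3]+np.array(s['tcp_pos'])
def ray(d,u,v):
    K=d['camera_matrix'];Rc,o=cam(d)
    return o,Rc@np.array([(u-K[0][2])/K[0][0],(v-K[1][2])/K[1][1],1.])
def atz(d,u,v,z):
    o,r=ray(d,u,v);return o+r*(z-o[2])/r[2]
def proj(d,p):
    K=np.array(d['camera_matrix']);Rc,o=cam(d);c=(np.atleast_2d(p)-o)@Rc
    return np.c_[K[0,0]*c[:,0]/c[:,2]+K[0,2],K[1,1]*c[:,1]/c[:,2]+K[1,2]]
def cloud(d):
    K=np.array(d['camera_matrix']);Rc,o=cam(d);Z=d['depth'];v,u=np.mgrid[:480,:640]
    P=np.stack([(u-K[0,2])/K[0,0]*Z,(v-K[1,2])/K[1,1]*Z,Z],-1)@Rc.T+o
    P[Z==0]=np.nan;return P
def load(fn): return pickle.load(open('pics/%s.pkl'%fn,'rb'))
E
python3 - <<'E'
from h import *
crop('scene0',215,140,405,310,4,'c1')
crop('side0',235,150,405,310,4,'c2')
crop('scene0',430,220,530,390,4,'c3')
for f in ['scene0','side0']:
    P=cloud(load(f)); 
    # test table z
    print(f,P[::60,::80,2].round(3))
P=cloud(load('scene0'))
for uv in [(300,255),(465,340)]: pass
E
```

```text
scene0 [[-0.287 -0.149  0.179  0.001  0.    -0.001 -0.758  0.336]
 [-0.753  0.121  0.001  0.104  0.001  0.003 -0.001 -0.749]
 [-0.743  0.142  0.002  0.013 -0.001 -0.001  0.068  0.002]
 [ 0.004  0.002  0.058  0.055  0.08  -0.002  0.005  0.002]
 [-0.759  0.001  0.001  0.002  0.005  0.001  0.    -0.001]
 [-0.752 -0.001  0.001  0.003 -0.002  0.002  0.003 -0.001]
 [-0.748 -0.75   0.035  0.002  0.     0.     0.033  0.002]
 [-0.743 -0.747 -0.002  0.002  0.003  0.001  0.002 -0.001]]
side0 [[ 0.084 -0.068 -0.27  -0.557 -0.499 -0.377 -0.278  0.144]
 [-0.119 -0.315 -0.577 -0.759 -0.755 -0.726 -0.151  0.378]
 [-0.349 -0.582 -0.76  -0.757  0.004  0.001  0.067 -0.298]
 [-0.597 -0.753 -0.758  0.024  0.004  0.005 -0.003 -0.001]
 [-0.755 -0.751 -0.003 -0.003  0.025  0.001 -0.004  0.389]
 [-0.755  0.03  -0.002  0.001 -0.004  0.004  0.001  0.296]
 [-0.744  0.17   0.026  0.057  0.     0.001  0.02   0.039]
 [ 0.179  0.134  0.004 -0.003 -0.004 -0.001 -0.     0.002]]
```

View pics/c1.png

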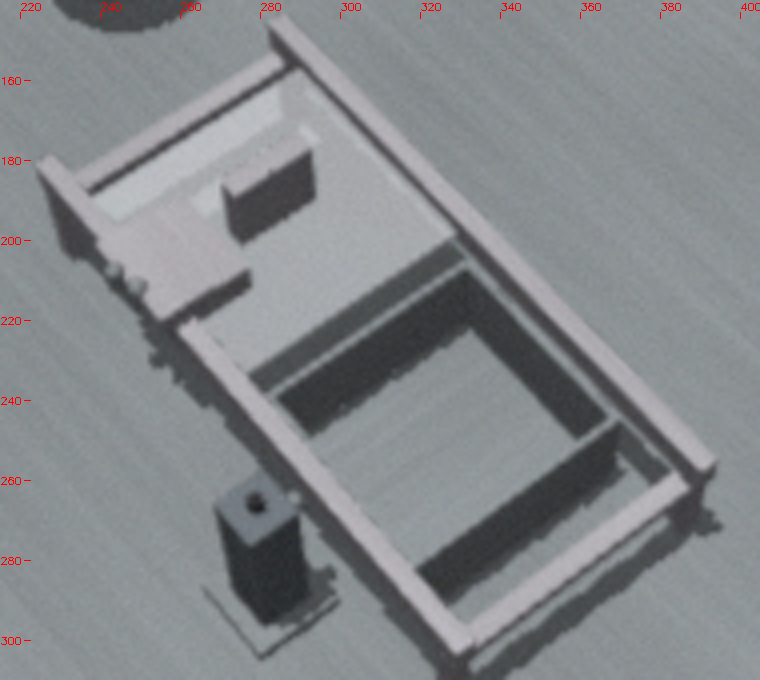

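View pics/c2.png

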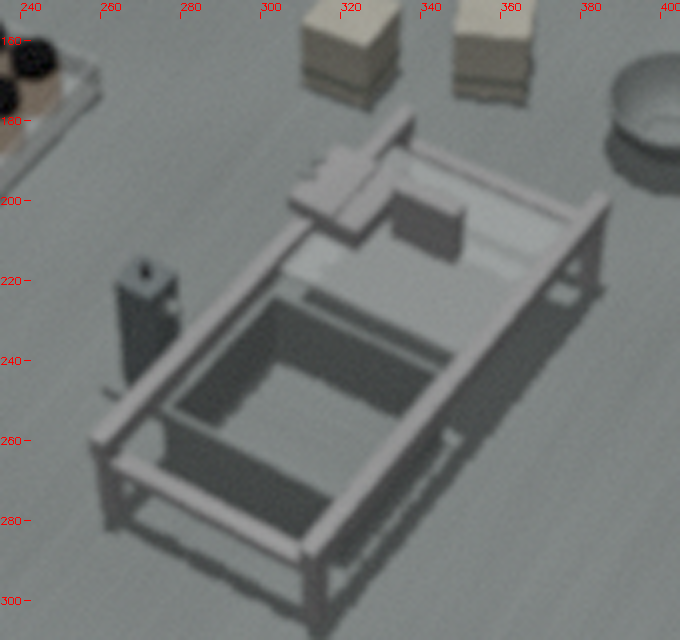

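View pics/c3.png

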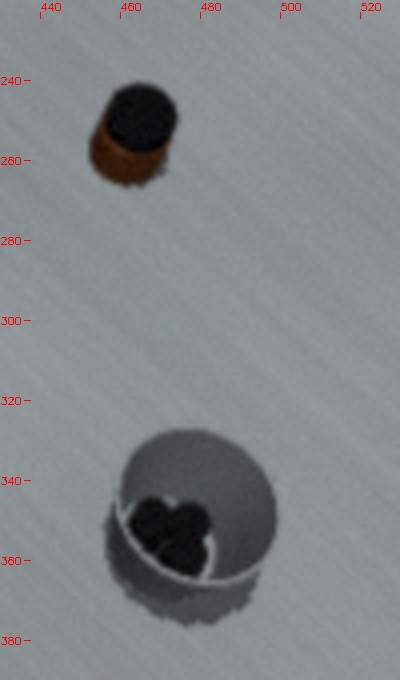

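```bash
cat > st.py <<'E'
from h import *
from scipy.optimize import least_squares
ds,dd=load('scene0'),load('side0')
obs=[(ds,83,115,329.2,303.7),(ds,-83,115,394.2,255),(ds,-71,115,391.2,257.5),(ds,-71,-245,282.5,144.5),(ds,-83,-245,286,143.3),(ds,83,-245,224.5,180.8),(ds,71,-245,228.7,178.8),
(dd,83,115,258,259.5),(dd,-71,115,311,288),(dd,-83,115,316.5,288),(dd,-71,-245,384.5,198),(dd,-83,-245,387.5,200),(dd,83,-245,335.5,177),(dd,71,-245,338,178.5)]
def T(q,p):
    p=np.atleast_2d(p)/1000.; c,s=np.cos(q[2]),np.sin(q[2])
    return np.c_[q[0]+c*p[:,0]-s*p[:,1],q[1]+s*p[:,0]+c*p[:,1],p[:,2]]
def res(q): return np.concatenate([proj(d,T(q,[x,y,78]))[0]-[u,v] for d,x,y,u,v in obs])
def fit():
    best=None
    for a in np.arange(-3,3.2,1.):
        r=least_squares(res,[0.5,-.1,a],loss='soft_l1')
        if best is None or r.cost<best.cost: best=r
    return best
if __name__=='__main__':
    b=fit();print(b.x,np.degrees(b.x[2]));print(b.fun.reshape(-1,2).round(1))
    q=b.x
    # cup
    for f in ['scene0','side0']:
        d=load(f);P=cloud(d)
        m=(P[...,2]>.063)&(P[...,2]<.08)
        g={'scene0':atz(ds,479.75,346.7,.07),'side0':atz(dd,253,366,.07)}[f]
        m&=np.hypot(P[...,0]-g[0],P[...,1]-g[1])<.06
        xy=P[m][:,:2]; r=least_squares(lambda c:np.hypot(*(xy-c[:2]).T)-c[2],[*g[:2],.038],loss='soft_l1',f_scale=.002)
        print(f,g,len(xy),r.x)
    # handle seen: top corners in scene c1
    for name,uv in {'fin':[(222,185),(310,147),(235,197),(316,150)]}.items():
        pass
    qi=lambda p:np.array([[np.cos(q[2]),np.sin(q[2])],[-np.sin(q[2]),np.cos(q[2])]])@(p[:2]-q[:2])*1000
    # post top corners, z=105 (centre hole) 
    print('post',qi(atz(ds,215+257/4,140+503/4,.105)),qi(atz(dd,235+146/4,150+271/4,.105)))
    print('ballS',qi(atz(ds,215+294/4,140+497/4,.086)),'ballside',qi(atz(dd,235+172/4,150+306/4,.086)))
    # other objects above table near
    for n,u,v,z in [('jarA',465,249,.048),('jarB',300,118,.048),('c1',190,148,.06),('c2',169,183,.06),('c3',370,393,.06),('bowl',242,123,.045)]:
        print(n,atz(ds,u,v,z)[:2].round(3), qi(atz(ds,u,v,z)).round())
    print('start',qi(np.array([.183,-.65])))
E
python3 st.py
```

```text
[ 0.54260472  0.00156575 -0.05811676] -3.329845152855941
[[ 1.5 -0.6]
 [ 1.9 -1.1]
 [ 0.4 -0.3]
 [-0.   0.6]
 [ 0.8 -0.8]
 [ 0.  -0.2]
 [ 0.5 -1.1]
 [-1.9 -0.9]
 [-2.2 -1.7]
 [-3.4  0.5]
 [-1.  -1.4]
 [-0.  -1.7]
 [-0.8 -1.7]
 [ 0.4 -1.6]]
scene0 [0.48691662 0.35208084 0.07      ] 291 [0.48660529 0.34938866 0.03591505]
side0 [0.47700698 0.35711929 0.07      ] 216 [0.48222046 0.35050171 0.03597407]
post [118.29728538   3.84771485] [116.53399197   3.00545055]
ballS [97.98472075  3.97408912] ballside [96.31799704  4.62984029]
jarA [0.34  0.199] [-213.  185.]
jarB [ 0.36  -0.294] [-165. -306.]
c1 [ 0.61  -0.385] [  89. -382.]
c2 [ 0.699 -0.336] [ 176. -328.]
c3 [0.69  0.277] [131. 283.]
bowl [ 0.47  -0.377] [ -50. -382.]
start [-321.15202326 -671.35300364]
```

Run:
```python
from h import *
H=np.zeros((500,400))-1
for f in ['scene0','side0']:
    P=cloud(load(f)).reshape(-1,3);P=P[~np.isnan(P[:,0])]
    i=((P[:,0]-0)/.0025).astype(int);j=((P[:,1]+.25)/.0025).astype(int)
    m=(i>=0)&(i<400)&(j>=0)&(j<500)&(P[:,2]<.6)
    np.maximum.at(H,(j[m],i[m]),P[m,2])
im=cv2.applyColorMap(np.clip((H+.01)/.2*255,0,255).astype(np.uint8),cv2.COLORMAP_JET);im[H<-.5]=0
im=im[::-1].copy() # y up
for k in range(0,400,40):
    cv2.putText(im,'%.1f'%(k*.0025),(k,10),0,.35,(255,255,255),1)
for k in range(0,500,40):
    cv2.putText(im,'%.2f'%(k*.0025-.25),(0,500-k),0,.35,(255,255,255),1)
cv2.imwrite('pics/hm.png',im)
```

```text
(no output)
```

View pics/hm.png

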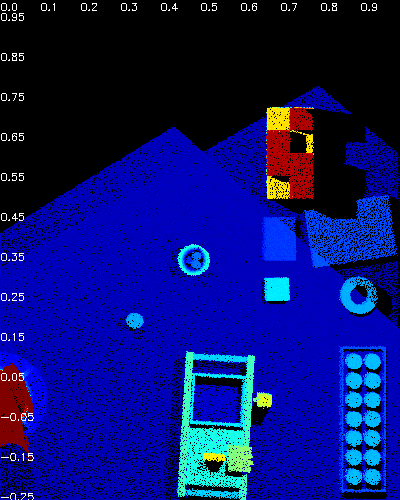

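```bash
cat > pl.py <<'E'
from h import *
def Rdir(az,tilt,roll=0):
    "tool z at azimuth az, tilt below horizontal (deg), x up; then roll about tool z"
    a,t=np.radians(az),np.radians(tilt)
    z=np.array([np.cos(t)*np.cos(a),np.cos(t)*np.sin(a),-np.sin(t)])
    x=np.array([np.sin(t)*np.cos(a),np.sin(t)*np.sin(a),np.cos(t)])
    M=np.c_[x,np.cross(z,x),z]
    return M@R.from_rotvec([0,0,np.radians(roll)]).as_matrix()
def plan(p,Rt,n,w=87.8,grasp=False):
    s=robot.read_state();p0=np.array(s['tcp_pos']);R0=R.from_euler('xyz',s['tcp_rot'])
    Rt=R.from_matrix(Rt)
    p=np.array(p,float)
    if grasp: p=p+Rt.as_matrix()[:,2]*.019
    rv=(R0.inv()*Rt).as_rotvec()
    print('t',round(s['time_s'],2),'tcp',p0.round(4),'q',np.round(s['joint_positions'],2),'F',np.round(s['ft_force'],1),'w',round(s['width'],4))
    print('total shift mm',((p-p0)*1000).round(1),'rot deg',np.degrees(np.linalg.norm(rv)).round(1))
    rows=[]
    for k in range(n):
        Rk=(R0*R.from_rotvec(rv*k/n)).as_matrix()
        rows.append([w,*(Rk.T@(p-p0)/n*1000).round(1).tolist(),*(rv/n).round(4).tolist()])
    for r in rows: print(r)
    return rows
E
python3 - <<'E'
from pl import *
plan([.35,-.45,.36],Rdir(15.7,90),8)
E
```

```text
t 0.15 tcp [ 0.183  -0.6493  0.2219] q [ 1.19  0.48  0.02  1.56 -0.01  1.11 -0.08] F [-0.8  0.3 -0.3] w 0.0876
total shift mm [167.  199.3 138.1] rot deg 0.1
[87.8, 26.8, -18.3, -17.2, -0.0002, 0.0, 0.0001]
[87.8, 26.8, -18.3, -17.2, -0.0002, 0.0, 0.0001]
[87.8, 26.8, -18.3, -17.2, -0.0002, 0.0, 0.0001]
[87.8, 26.8, -18.3, -17.2, -0.0002, 0.0, 0.0001]
[87.8, 26.8, -18.3, -17.2, -0.0002, 0.0, 0.0001]
[87.8, 26.8, -18.3, -17.2, -0.0002, 0.0, 0.0001]
[87.8, 26.8, -18.3, -17.3, -0.0002, 0.0, 0.0001]
[87.8, 26.8, -18.3, -17.3, -0.0002, 0.0, 0.0001]
```

{"name": "apply_moves", "arguments": {
  "commands": [
    [[87.8,25,-15,-18,0,0,0],[87.8,25,-15,-18,0,0,0],[87.8,27,-18,-18,0,0,0],[87.8,27,-18,-18,0,0,0],[87.8,27,-18,-18,0,0,0],[87.8,27,-20,-18,0,0,0],[87.8,27,-20,-18,0,0,0],[87.8,27,-20,-18,0,0,0]]
  ]
}}

```text
time_s: 0.95
tcp_pos: [0.3487, -0.4522, 0.3672]
tcp_rot: [-3.141, 0.0, 0.275]
ft_force: [-0.4, -0.1, 0.2]
width: 0.0877
```

Run:
```python
from pl import *
plan([.5,.0,.36],Rdir(15.7,90),8)
```

```text
t 0.95 tcp [ 0.3487 -0.4522  0.3672] q [ 0.87  0.21 -0.08  1.61  0.02  1.33 -0.51] F [-0.4 -0.1  0.2] w 0.0877
total shift mm [151.3 452.2  -7.2] rot deg 0.0
[87.8, 33.5, -49.3, 0.9, -0.0, 0.0, 0.0001]
[87.8, 33.5, -49.3, 0.9, -0.0, 0.0, 0.0001]
[87.8, 33.5, -49.3, 0.9, -0.0, 0.0, 0.0001]
[87.8, 33.5, -49.3, 0.9, -0.0, 0.0, 0.0001]
[87.8, 33.5, -49.3, 0.9, -0.0, 0.0, 0.0001]
[87.8, 33.5, -49.3, 0.9, -0.0, 0.0, 0.0001]
[87.8, 33.5, -49.3, 0.9, -0.0, 0.0, 0.0001]
[87.8, 33.5, -49.3, 0.9, -0.0, 0.0, 0.0001]
```

{"name": "apply_moves", "arguments": {
  "commands": [
    [[87.8,30,-38,0,0,0,-0.05],[87.8,30,-38,0,0,0,-0.05],[87.8,28,-38,0,0,0,-0.05],[87.8,26,-38,0,0,0,-0.05],[87.8,20,-40,0,0,0,0],[87.8,20,-40,0,0,0,0],[87.8,15,-40,0,0,-0.05,0],[87.8,15,-40,0,0,-0.05,0]]
  ]
}}

```text
time_s: 1.75
tcp_pos: [0.3915, -0.0967, 0.3662]
tcp_rot: [3.14, 0.102, 0.474]
ft_force: [1.0, 1.1, -1.3]
width: 0.0876
```

```bash
cat > kin.py <<'E'
from h import *
import json,os,itertools
from scipy.optimize import least_squares
def log():
    s=robot.read_state();L=json.load(open('log.json')) if os.path.exists('log.json') else []
    L.append([list(map(float,s['joint_positions'])),list(map(float,s['tcp_pos'])),list(map(float,s['tcp_rot']))]);json.dump(L,open('log.json','w'))
def fk(q,par,sg):
    h,L1,L2,L3,c1,c7=par
    a=[sg[0]*q[0]+c1,q[1],sg[1]*q[2],q[3],sg[2]*q[4],q[5],sg[3]*q[6]+c7]
    r=R.from_euler('ZYZYZYZ',a) if False else None
    r1=R.from_euler('ZY',a[:2]);r2=r1*R.from_euler('ZY',a[2:4]);r3=r2*R.from_euler('ZY',a[4:6]);r4=r3*R.from_euler('z',a[6])
    p=np.array([0,0,h])+r1.apply([0,0,L1])+r2.apply([0,0,L2])+r3.apply([0,0,L3])
    return p,r4
def fitk():
    L=json.load(open('log.json'));out=[]
    for sg in itertools.product([1,-1],repeat=4):
        def res(x):
            o=[]
            for q,p,r in L:
                P,Q=fk(q,x,sg);o+=list((P-p)*3)+list((Q.inv()*R.from_euler('xyz',r)).as_rotvec())
            return np.array(o)
        for c1 in [-2.5,-.1]:
          for c7 in [0,1.6,3.14,-1.6]:
            f=least_squares(res,[.36,.5,.5,.36,c1,c7]);out.append((f.cost,sg,f.x))
    out.sort(key=lambda t:t[0]);return out
E
python3 - <<'E'
import json
from kin import *
json.dump([[[1.188, 0.477, 0.022, 1.555, -0.011, 1.109, -0.083],[0.183,-0.65,0.223],[-3.14,.0002,.2748]],[[.87,.21,-.08,1.61,.02,1.33,-.51],[.3487,-.4522,.3672],[-3.141,0,.275]]],open('log.json','w'))
log()
s=robot.read_state();print(np.round(s['joint_positions'],3),s['tcp_pos'],s['tcp_rot'])
for c in fitk()[:4]: print(c[0],c[1],c[2].round(4))
E
```

```text
[ 0.499 -0.032 -0.436  1.877  0.04   1.381 -1.042] [ 0.39146478 -0.09665161  0.36617864] [3.14008241 0.10157397 0.47377434]
0.0004706573745523949 (-1, -1, -1, -1) [ 0.617   0.5139  0.488   0.6335 -0.1002  1.4706]
0.00047065737455239824 (-1, -1, -1, -1) [ 0.617   0.5139  0.488   0.6335 -0.1002  1.4706]
0.0004706573745524064 (-1, -1, -1, -1) [ 0.617   0.5139  0.488   0.6335 -0.1002  1.4706]
0.0004706573745524426 (-1, -1, -1, -1) [ 0.617   0.5139  0.488   0.6335 -0.1002  1.4706]
```

Run:
```python
from pl import *
plan([.36,.40,.30],Rdir(-35,50),16)
```

```text
t 1.75 tcp [ 0.3915 -0.0967  0.3662] q [ 0.5  -0.03 -0.44  1.88  0.04  1.38 -1.04] F [ 1.   1.1 -1.3] w 0.0876
total shift mm [-31.5 496.7 -66.2] rot deg 75.8
[87.8, 12.8, -28.5, 2.8, -0.0203, 0.0448, 0.0664]
[87.8, 10.7, -29.4, 2.8, -0.0203, 0.0448, 0.0664]
[87.8, 8.6, -30.1, 2.6, -0.0203, 0.0448, 0.0664]
[87.8, 6.5, -30.6, 2.3, -0.0203, 0.0448, 0.0664]
[87.8, 4.4, -31.0, 1.9, -0.0203, 0.0448, 0.0664]
[87.8, 2.2, -31.3, 1.4, -0.0203, 0.0448, 0.0664]
[87.8, 0.1, -31.4, 0.8, -0.0203, 0.0448, 0.0664]
[87.8, -2.0, -31.3, 0.2, -0.0203, 0.0448, 0.0664]
[87.8, -4.1, -31.1, -0.6, -0.0203, 0.0448, 0.0664]
[87.8, -6.1, -30.7, -1.5, -0.0203, 0.0448, 0.0664]
[87.8, -8.0, -30.2, -2.4, -0.0203, 0.0448, 0.0664]
[87.8, -9.9, -29.6, -3.4, -0.0203, 0.0448, 0.0664]
[87.8, -11.7, -28.8, -4.5, -0.0203, 0.0448, 0.0664]
[87.8, -13.3, -27.8, -5.6, -0.0203, 0.0448, 0.0664]
[87.8, -14.9, -26.8, -6.8, -0.0203, 0.0448, 0.0664]
[87.8, -16.3, -25.6, -8.0, -0.0203, 0.0448, 0.0664]
```

{"name": "apply_moves", "arguments": {
  "commands": [
    [[87.8,13,-28,3,-0.02,0.045,0.066],[87.8,11,-29,3,-0.02,0.045,0.066],[87.8,9,-30,3,-0.02,0.045,0.066],[87.8,7,-30,2,-0.02,0.045,0.066],[87.8,4,-31,2,-0.02,0.045,0.066],[87.8,2,-31,1,-0.02,0.045,0.066],[87.8,0,-31,1,-0.02,0.045,0.066],[87.8,-2,-31,0,-0.02,0.045,0.066]]
  ]
}}

```text
time_s: 2.55
tcp_pos: [0.3767, 0.1495, 0.3333]
tcp_rot: [3.028, -0.3, -0.033]
ft_force: [0.5, -0.1, -0.3]
width: 0.0878
```

Run:
```python
from pl import *
from kin import *
log()
for c in fitk()[:1]: print(c[0],c[1],c[2].round(4))
plan([.36,.40,.30],Rdir(-35,50),8)
```

```text
0.0033120342290326177 (-1, -1, -1, -1) [ 0.2791  0.5749  0.462   0.3608 -0.1084  1.4638]
t 2.55 tcp [0.3767 0.1495 0.3333] q [ 0.41 -0.25 -0.95  2.09  0.07  1.01 -2.2 ] F [ 0.5 -0.1 -0.3] w 0.0878
total shift mm [-16.7 250.5 -33.3] rot deg 37.9
[87.8, -4.2, -31.4, -0.5, -0.0211, 0.0445, 0.0663]
[87.8, -6.2, -31.0, -1.4, -0.0211, 0.0445, 0.0663]
[87.8, -8.2, -30.5, -2.4, -0.0211, 0.0445, 0.0663]
[87.8, -10.1, -29.8, -3.4, -0.0211, 0.0445, 0.0663]
[87.8, -11.8, -29.0, -4.5, -0.0211, 0.0445, 0.0663]
[87.8, -13.5, -28.1, -5.7, -0.0211, 0.0445, 0.0663]
[87.8, -15.1, -27.0, -6.9, -0.0211, 0.0445, 0.0663]
[87.8, -16.5, -25.8, -8.2, -0.0211, 0.0445, 0.0663]
```

```bash
cat > kin2.py <<'E'
from h import *
import json,itertools
from scipy.optimize import least_squares
def fk(q,x,sg):
    h,L1,L2,L3,c1,c7,e1,e2,e3=x[:9]
    a=[sg[i]*q[i] for i in range(7)];a[0]+=c1;a[6]+=c7
    r1=R.from_euler('ZY',a[:2]);r2=r1*R.from_euler('ZY',a[2:4]);r3=r2*R.from_euler('ZY',a[4:6]);r4=r3*R.from_euler('z',a[6])
    p=np.array([0,0,h])+r1.apply([e1,0,L1])+r2.apply([e2,0,L2])+r3.apply([e3,0,L3])
    return p,r4
if __name__=='__main__':
    L=json.load(open('log.json'));out=[]
    for s in itertools.product([1,-1],repeat=4):
        sg=(s[0],1,s[1],1,s[2],1,s[3])
        def rr(x):return np.concatenate([(fk(q,[0,0,0,0,x[0],x[1],0,0,0],sg)[1].inv()*R.from_euler('xyz',r)).as_rotvec() for q,p,r in L])
        for c1 in np.arange(-3,3.1,1.5):
          for c7 in np.arange(-3,3.1,1.5):
            f=least_squares(rr,[c1,c7]);out.append((f.cost,sg,f.x,f.fun))
    out.sort(key=lambda t:t[0])
    for o in out[:40:8]: print(o[0],o[1],o[2],o[3].round(3).reshape(-1,3).tolist())
E
python3 kin2.py; cat log.json
```

```text
3.3869709060489736e-05 (-1, 1, -1, 1, -1, 1, -1) [2.49175912e-05 1.57069854e+00] [[0.002, -0.0, 0.001], [-0.005, 0.006, -0.001], [0.0, -0.0, 0.0], [-0.0, -0.0, 0.0]]
3.386970906049229e-05 (-1, 1, -1, 1, -1, 1, -1) [2.49267599e-05 1.57069855e+00] [[0.002, -0.0, 0.001], [-0.005, 0.006, -0.001], [0.0, -0.0, 0.0], [-0.0, -0.0, 0.0]]
3.386970906050119e-05 (-1, 1, -1, 1, -1, 1, -1) [2.49062668e-05 1.57069853e+00] [[0.002, -0.0, 0.001], [-0.005, 0.006, -0.001], [0.0, -0.0, 0.0], [-0.0, -0.0, 0.0]]
3.386970906180287e-05 (-1, 1, -1, 1, -1, 1, -1) [-6.28316023 -4.71248661] [[0.002, -0.0, 0.001], [-0.005, 0.006, -0.001], [0.0, -0.0, 0.0], [-0.0, -0.0, 0.0]]
0.01071769121017871 (-1, 1, -1, 1, 1, 1, -1) [-0.20431276  1.34677459] [[-0.0, 0.02, 0.03], [-0.017, -0.032, 0.009], [-0.079, -0.055, 0.005], [-0.046, 0.073, -0.044]]
[[[1.188, 0.477, 0.022, 1.555, -0.011, 1.109, -0.083], [0.183, -0.65, 0.223], [-3.14, 0.0002, 0.2748]], [[0.87, 0.21, -0.08, 1.61, 0.02, 1.33, -0.51], [0.3487, -0.4522, 0.3672], [-3.141, 0, 0.275]], [[0.499423033758414, -0.03246122298923409, -0.4360711480629647, 1.87660946604711, 0.040288556771167064, 1.3810714040490104, -1.0421130599314972], [0.39146478133318746, -0.09665160652617623, 0.36617864138423667], [3.1400824089872614, 0.10157396837953692, 0.4737743431158843]], [[0.4102589713949892, -0.24851597068018727, -0.9529426481927613, 2.0852491150498453, 0.06741649022854727, 1.0133808311476085, -2.1985592298935392], [0.37666491449275, 0.14950654205276334, 0.3333087840547499], [3.0277514320212324, -0.30038060201990247, -0.03305511649073645]]]
```

```bash
cat > kin3.py <<'E'
from h import *
import json
def rots(q):
    a=[-q[0],q[1],-q[2],q[3],-q[4],q[5],-q[6]+np.pi/2]
    r0=R.from_euler('z',a[0]);r1=r0*R.from_euler('y',a[1]);r2=r1*R.from_euler('ZY',a[2:4]);r3=r2*R.from_euler('ZY',a[4:6]);r4=r3*R.from_euler('z',a[6])
    return r0,r1,r2,r3,r4
def solve(cols):
    L=json.load(open('log.json'));A=[];b=[]
    for q,p,r in L:
        r0,r1,r2,r3,r4=[x.as_matrix() for x in rots(q)]
        F=np.c_[np.array([0,0,1.]),r0[:,0],r0[:,1],r1[:,[0,1,2]],r2,r3]
        A.append(F[:,cols]);b.append(p)
    A=np.vstack(A);b=np.concatenate(b);x,rs,rk,sv=np.linalg.lstsq(A,b,rcond=None)
    return x,(A@x-b),sv
if __name__=='__main__':
    # idx:0 h,1 bx,2 by,3 s_x,4 s_y,5 L1,6 ex,7 ey,8 L2,9 wx,10 wy,11 L3
    for cols in ([0,5,8,11],[0,2,5,8,11],[0,1,5,8,11],[0,3,5,8,11],[0,4,5,8,11],[0,5,6,8,11],[0,5,7,8,11],[0,5,8,9,11],[0,5,8,10,11],[0,1,2,5,8,11],[0,2,5,7,8,11]):
        x,e,sv=solve(cols);print(cols,x.round(4),np.abs(e).max().round(4),sv.min().round(3))
E
python3 kin3.py
```

```text
[0, 5, 8, 11] [0.3977 0.5878 0.4531 0.4967] 0.0601 0.224
[0, 2, 5, 8, 11] [ 0.3534 -0.0616  0.5101  0.4868  0.3649] 0.0036 0.215
[0, 1, 5, 8, 11] [0.2671 0.0812 0.5464 0.3864 0.3462] 0.0624 0.179
[0, 3, 5, 8, 11] [0.2936 0.0651 0.5522 0.4022 0.3671] 0.0596 0.182
[0, 4, 5, 8, 11] [ 0.3534 -0.0616  0.5101  0.4868  0.3649] 0.0036 0.215
[0, 5, 6, 8, 11] [0.5    0.6289 0.1642 0.5054 0.4673] 0.0562 0.17
[0, 5, 7, 8, 11] [ 0.2237  0.5729 -0.0623  0.4592  0.307 ] 0.0048 0.199
[0, 5, 8, 9, 11] [0.4022 0.5923 0.5    0.0453 0.489 ] 0.0597 0.213
[0, 5, 8, 10, 11] [ 0.2212  0.5739  0.4585 -0.0624  0.3073] 0.007 0.198
[0, 1, 2, 5, 8, 11] [ 0.3589 -0.0038 -0.0626  0.5108  0.4905  0.37  ] 0.0035 0.176
[0, 2, 5, 7, 8, 11] [ 0.2998 -0.0366  0.5356 -0.0256  0.4756  0.3405] 0.0014 0.081
```

```bash
cat > sim.py <<'E'
from kin3 import *
LO=np.array([-2.96,-.34,-1.41,.24,-1.37,.17,-2.96]);HI=np.array([2.96,2.1,1.46,2.44,4.51,1.92,2.96])
VM=np.array([2.39,2.39,3.14,3.14,3.14,3.14,3.14])*.07
C=[0,4,5,8,11]
import json
_x=None
def X():
    global _x
    if _x is None:
        L=json.load(open('log.json'))
        _x=solve(C)[0]
    return _x
def fk(q):
    x=X();r0,r1,r2,r3,r4=rots(q)
    return np.array([0,0,x[0]])+r1.apply([0,x[1],x[2]])+r2.apply([0,0,x[3]])+r3.apply([0,0,x[4]]),r4
def err(q,p,r):
    P,Q=fk(q);return np.r_[p-P,(r*Q.inv()).as_rotvec()*.3]
def jac(q,p,r):
    J=np.zeros((6,7));e=err(q,p,r)
    for i in range(7):
        d=q.copy();d[i]+=1e-5;J[:,i]=(err(d,p,r)-e)/1e-5
    return J,e
def ik(q,p,r,it=20):
    q=np.array(q,float)
    for _ in range(it):
        J,e=jac(q,p,r)
        act=np.ones(7,bool)
        for _ in range(3):
            dq=np.zeros(7);Ja=J[:,act];dq[act]=-Ja.T@np.linalg.solve(Ja@Ja.T+1e-5*np.eye(6),e)
            viol=((q+dq<LO)|(q+dq>HI))&act
            if not viol.any(): break
            act&=~viol
        q=np.clip(q+dq,LO,HI)
    return q,np.linalg.norm(err(q,p,r))
def run(rows,p,r,q,verbose=True):
    q=np.array(q,float)
    for k,row in enumerate(rows):
        p=p+r.apply(np.array(row[1:4])/1000);r=r*R.from_rotvec(row[4:7])
        q2,e=ik(q,p,r);v=np.abs(q2-q)/VM
        if verbose and (k%4==3 or v.max()>1 or e>.005): print(k,p.round(3),q2.round(2),'v%.2f e%.4f'%(v.max(),e))
        q=q2
    return q,p,r
E
python3 - <<'E'
import json
L=json.load(open('log.json'))
if len(L)==4: L.pop(1); json.dump(L,open('log.json','w'))
from sim import *
print(X(),solve(C)[1].round(4))
for a,b in [(0,1),(1,2)]:
    q,p,r=L[a];q2,p2,r2=L[b];n=8
    r=R.from_euler('xyz',r);r2=R.from_euler('xyz',r2);rv=(r.inv()*r2).as_rotvec()
    qq=q
    for k in range(1,n+1): qq,e=ik(qq,np.array(p)+(np.array(p2)-p)*k/n,r*R.from_rotvec(rv*k/n))
    print(qq.round(2),e,np.round(q2,2))
q,p,r=L[2];p=np.array(p);r=R.from_euler('xyz',r)
# to down pose yaw + 206deg at (.42,.45,.36)
tgt=np.array([.42,.45,.36])
print(np.degrees(r.as_euler('xyz')))
N=24
rows=[]
R1=r*R.from_rotvec([0,0,0])
import numpy as np
from pl import Rdir
pitchfix=(r.inv()*R.from_matrix(Rdir(np.degrees(r.as_matrix()[:2,0]@[1,0] and np.arctan2(r.as_matrix()[1,0],r.as_matrix()[0,0])),90))).as_rotvec()
print('fix',pitchfix)
rr=r
for k in range(N):
    sh=rr.inv().apply((tgt-p)/N*1000)
    t=np.array([0,0,-.148])+ (rr.inv().apply(r.apply(pitchfix/N)) )
    rows.append([87.8,*sh.round(0),*t.round(3)]);rr=rr*R.from_rotvec(t)
qe,pe,re=run(rows,p,r,q);print(np.degrees(re.as_euler('xyz')))
for w in rows: print([float(v) for v in w])
E
```

```text
[ 0.35197308 -0.0617849   0.51125728  0.48811027  0.36399289] [ 0.0006 -0.0005  0.002   0.0003  0.0014  0.0015  0.0001 -0.002  -0.0035]
[ 0.57 -0.02 -0.5   1.87  0.04  1.38 -1.04] 1.4482676520373452e-16 [ 0.5  -0.03 -0.44  1.88  0.04  1.38 -1.04]
[ 0.44 -0.26 -0.97  2.08  0.05  1.02 -2.18] 1.0249060797962297e-16 [ 0.41 -0.25 -0.95  2.09  0.07  1.01 -2.2 ]
[173.47737847 -17.21054074  -1.89391867]
fix [ 0.11298359 -0.30005515 -0.01709779]
3 [0.384 0.199 0.338] [ 0.29 -0.09 -0.99  1.98  0.19  1.1  -1.81] v0.46 e0.0000
7 [0.392 0.25  0.342] [ 0.19  0.07 -1.04  1.88  0.29  1.18 -1.37] v0.50 e0.0000
11 [0.399 0.299 0.348] [ 0.12  0.23 -1.11  1.77  0.38  1.27 -0.92] v0.52 e0.0000
15 [0.406 0.349 0.353] [ 0.05  0.4  -1.18  1.65  0.49  1.37 -0.45] v0.54 e0.0000
19 [0.413 0.399 0.359] [-0.03  0.56 -1.26  1.53  0.59  1.47  0.04] v0.56 e0.0000
23 [0.421 0.45  0.363] [-0.12  0.72 -1.34  1.4   0.69  1.58  0.55] v0.60 e0.0000
[-178.90946804   -0.95753918 -158.20869197]
[87.8, 2.0, -12.0, -2.0, 0.005, -0.013, -0.149]
[87.8, 3.0, -12.0, -2.0, 0.006, -0.012, -0.149]
[87.8, 5.0, -11.0, -2.0, 0.008, -0.
[... 290 characters left out ...]
0.149]
[87.8, 12.0, -1.0, -2.0, 0.013, 0.002, -0.149]
[87.8, 13.0, 0.0, -2.0, 0.013, 0.004, -0.149]
[87.8, 12.0, 2.0, -2.0, 0.012, 0.005, -0.149]
[87.8, 12.0, 4.0, -2.0, 0.011, 0.007, -0.149]
[87.8, 11.0, 6.0, -2.0, 0.01, 0.009, -0.149]
[87.8, 10.0, 7.0, -2.0, 0.009, 0.01, -0.149]
[87.8, 9.0, 9.0, -2.0, 0.007, 0.011, -0.149]
[87.8, 8.0, 10.0, -2.0, 0.005, 0.012, -0.149]
[87.8, 6.0, 11.0, -2.0, 0.004, 0.013, -0.149]
[87.8, 4.0, 12.0, -2.0, 0.002, 0.013, -0.149]
[87.8, 3.0, 12.0, -2.0, -0.0, 0.013, -0.149]
[87.8, 1.0, 13.0, -2.0, -0.002, 0.013, -0.149]
[87.8, -1.0, 13.0, -1.0, -0.004, 0.013, -0.149]
[87.8, -3.0, 12.0, -1.0, -0.006, 0.012, -0.149]
[87.8, -5.0, 12.0, -1.0, -0.008, 0.011, -0.149]
```

```bash
cat >> sim.py <<'E'
from pl import Rdir
def geo(p,r,tp,tr,n,w=87.8):
    "rows for geodesic move, shift before turn"
    rv=(r.inv()*tr).as_rotvec();rows=[];q=r
    for k in range(n):
        rows.append([w,*q.inv().apply((np.array(tp)-p)/n*1000),*(rv/n)]);q=q*R.from_rotvec(rv/n)
    return rows
def now():
    s=robot.read_state();return np.array(s['tcp_pos']),R.from_euler('xyz',s['tcp_rot']),np.array(s['joint_positions'])
def show(rows):
    for k in range(0,len(rows),8):
        print('['+', '.join('['+', '.join('%g'%round(v,1 if i<4 else 3) for i,v in enumerate(w))+']' for w in rows[k:k+8])+']')
def rowsim(p,r,q,tp,tr,n,w=87.8,verbose=True):
    rows=geo(p,r,tp,tr,n,w);q,p,r=run(rows,p,r,q,verbose);return rows,p,r,q
E
python3 - <<'E'
from sim import *
p,r,q=now()
cup=np.array([.485,.350,.045])
for az,tilt in [(-35,20),(-50,20),(-20,20)]:
  for mid in [(.42,.45,.36),(.50,.40,.36)]:
    print('==',az,tilt,mid)
    P,Q,q1=p,r,q
    yaw0=np.degrees(np.arctan2(r.as_matrix()[1,0],r.as_matrix()[0,0]))
    v=False
    for i,f in enumerate([.5,1]):
        tr=R.from_matrix(Rdir(yaw0+206*f,90));_,P,Q,q1=rowsim(P,Q,q1,p+(np.array(mid)-p)*f,tr,12,verbose=v)
    print(q1.round(2))
    tr=R.from_matrix(Rdir(az,tilt));z=tr.as_matrix()[:,2]
    _,P,Q,q1=rowsim(P,Q,q1,cup-z*(.14-.019)+[0,0,.12],tr,24,verbose=v);print(q1.round(2))
    _,P,Q,q1=rowsim(P,Q,q1,cup-z*(.14-.019),tr,8,verbose=v);print(q1.round(2))
    _,P,Q,q1=rowsim(P,Q,q1,cup+z*.019,tr,8,verbose=v);print(q1.round(2))
    _,P,Q,q1=rowsim(P,Q,q1,cup+z*.019+[0,0,.2],tr,8,verbose=v);print('lift',q1.round(2))
    tr=R.from_matrix(Rdir(-65,15));z=tr.as_matrix()[:,2]
    _,P,Q,q1=rowsim(P,Q,q1,np.array([.54,0,.22])+z*.019,tr,16,verbose=v);print('over',q1.round(2))
    for rr in (50,100,145):
        tr=R.from_matrix(Rdir(-65,15,rr));_,P,Q,q1=rowsim(P,Q,q1,np.array([.54,0,.22])+z*.019,tr,8,verbose=v);print('roll',rr,q1.round(2), np.linalg.norm(err(q1,P,Q)))
E
```

```text
== -35 20 (0.42, 0.45, 0.36)
[-0.14  0.61 -1.19  1.43  0.56  1.47  0.67]
[-1.01  0.88 -0.65  1.73  1.23  1.91  1.94]
[-1.05  1.07 -0.59  1.7   1.28  1.84  1.81]
[-0.9   1.1  -0.49  1.78  1.44  1.69  1.81]
lift [-0.83  0.75 -0.59  1.85  1.34  1.77  2.07]
over [-0.44  0.71 -0.39  2.05  1.29  1.67  1.9 ]
roll 50 [-0.47  0.7  -0.35  2.06  1.28  1.65  1.03] 1.8791083279811643e-16
roll 100 [-0.5   0.69 -0.31  2.06  1.26  1.62  0.16] 2.8608614416229976e-16
roll 145 [-0.54  0.68 -0.28  2.06  1.25  1.6  -0.62] 3.019503354026583e-16
== -35 20 (0.5, 0.4, 0.36)
[-0.04  0.65 -1.17  1.37  0.59  1.5   0.82]
[-1.01  0.88 -0.66  1.73  1.24  1.92  1.94]
[-1.05  1.08 -0.59  1.7   1.29  1.85  1.81]
[-0.89  1.1  -0.5   1.78  1.44  1.7   1.81]
lift [-0.82  0.75 -0.6   1.84  1.34  1.78  2.06]
over [-0.43  0.71 -0.4   2.05  1.29  1.68  1.9 ]
roll 50 [-0.46  0.7  -0.36  2.05  1.28  1.65  1.03] 2.3943608361535847e-16
roll 100 [-0.49  0.69 -0.33  2.06  1.27  1.63  0.16] 1.1369838727621963e-16
roll 145 [-0.52  0.68 -0.29  2.06  1.25  1.61 -0.62] 2.0153993155107722e-16
== -50 20 (0.42, 0.45, 0.36)
[-0.14  0.61 -
[... 1369 characters left out ...]
.416977214531402e-16
roll 100 [-0.38  0.73 -0.46  2.04  1.31  1.71  0.15] 1.1684157826214485e-16
roll 145 [-0.41  0.72 -0.43  2.05  1.3   1.69 -0.63] 1.7088426287778918e-16
== -20 20 (0.5, 0.4, 0.36)
[-0.04  0.65 -1.17  1.37  0.59  1.5   0.82]
[-0.89  0.87 -0.85  1.99  1.42  1.92  1.9 ]
[-0.96  1.09 -0.74  1.95  1.51  1.88  1.73]
[-0.8   1.11 -0.6   1.96  1.72  1.73  1.79]
lift [-0.69  0.73 -0.77  2.03  1.56  1.72  2.08]
over [-0.32  0.75 -0.53  2.04  1.34  1.76  1.89]
roll 50 [-0.34  0.74 -0.51  2.04  1.33  1.74  1.02] 1.9201688555394117e-16
roll 100 [-0.37  0.73 -0.48  2.04  1.32  1.72  0.15] 2.3451613687952073e-16
roll 145 [-0.39  0.72 -0.45  2.04  1.31  1.71 -0.64] 1.7732234420555156e-16
```

{"name": "apply_moves", "arguments": {
  "commands": [
    [[87.8,2,-12,-2,0.005,-0.013,-0.148],[87.8,3,-12,-2,0.006,-0.012,-0.148],[87.8,5,-11,-2,0.008,-0.011,-0.148],[87.8,7,-11,-2,0.01,-0.009,-0.148],[87.8,8,-9,-2,0.011,-0.008,-0.148],[87.8,10,-8,-2,0.012,-0.006,-0.148],[87.8,11,-7,-2,0.013,-0.004,-0.148],[87.8,12,-5,-2,0.013,-0.002,-0.148]]
  ]
}}

```text
time_s: 3.35
tcp_pos: [0.392, 0.249, 0.3425]
tcp_rot: [2.932, 0.002, 1.141]
ft_force: [-0.4, 0.1, -0.7]
width: 0.0879
```

{"name": "apply_moves", "arguments": {
  "commands": [
    [[87.8,12,-3,-2,0.013,0,-0.148],[87.8,12,-1,-2,0.013,0.002,-0.148],[87.8,13,0,-2,0.013,0.004,-0.148],[87.8,12,2,-2,0.012,0.005,-0.148],[87.8,12,4,-2,0.011,0.007,-0.148],[87.8,11,6,-2,0.01,0.009,-0.148],[87.8,10,7,-2,0.009,0.01,-0.148],[87.8,9,9,-2,0.007,0.011,-0.148]]
  ]
}}

```text
time_s: 4.15
tcp_pos: [0.4075, 0.3479, 0.3536]
tcp_rot: [3.112, 0.101, 2.322]
ft_force: [-0.1, 0.9, 0.4]
width: 0.088
```

{"name": "apply_moves", "arguments": {
  "commands": [
    [[87.8,8,10,-2,0.005,0.012,-0.148],[87.8,6,11,-2,0.004,0.013,-0.148],[87.8,4,12,-2,0.002,0.013,-0.148],[87.8,3,12,-2,0,0.013,-0.148],[87.8,1,13,-2,-0.002,0.013,-0.148],[87.8,-1,13,-1,-0.004,0.013,-0.148],[87.8,-3,12,-1,-0.006,0.012,-0.148],[87.8,-5,12,-1,-0.008,0.011,-0.148]]
  ]
}}

```text
time_s: 4.95
tcp_pos: [0.4242, 0.4488, 0.3632]
tcp_rot: [-3.126, -0.018, -2.777]
ft_force: [0.0, 0.2, 0.3]
width: 0.0876
```

Run:
```python
from sim import *
from kin import log
log()
x,e,sv=solve(C);print(x.round(4),e.round(4))
p,r,q=now();print(p.round(3),np.degrees(r.as_euler('xyz')).round(1),q.round(2))
cup=np.array([.485,.350,.045])
tr=R.from_matrix(Rdir(-48,23));z=tr.as_matrix()[:,2]
rows,P,Q,q1=rowsim(p,r,q,cup-z*(.15-.019)+[0,0,.12],tr,24)
show(rows)
```

```text
[ 0.3406 -0.0549  0.5615  0.4817  0.4083] [ 0.0136 -0.014  -0.0063 -0.008   0.0065 -0.0021 -0.0011  0.0012 -0.0061
 -0.0113 -0.0109  0.0145]
[0.424 0.449 0.363] [-179.1   -1.  -159.1] [-0.08  0.62 -1.34  1.44  0.6   1.57  0.54]
3 [0.421 0.447 0.339] [-0.31  0.76 -1.25  1.31  0.71  1.79  0.74] v0.28 e0.0000
7 [0.418 0.446 0.314] [-0.54  0.76 -0.98  1.25  0.69  1.89  1.05] v0.54 e0.0000
11 [0.414 0.444 0.29 ] [-0.79  0.75 -0.66  1.26  0.66  1.91  1.37] v0.40 e0.0000
15 [0.411 0.443 0.265] [-1.    0.78 -0.44  1.32  0.7   1.91  1.64] v0.27 e0.0000
19 [0.408 0.441 0.241] [-1.08  0.83 -0.44  1.41  0.84  1.92  1.82] v0.19 e0.0000
23 [0.404 0.44  0.216] [-1.14  0.88 -0.46  1.54  0.98  1.91  1.97] v0.16 e0.0000
[[87.8, 0.8, 0, 6.1, 0.047, 0.031, -0.07], [87.8, 0.6, 0.4, 6.2, 0.047, 0.031, -0.07], [87.8, 0.4, 0.7, 6.1, 0.047, 0.031, -0.07], [87.8, 0.1, 1, 6.1, 0.047, 0.031, -0.07], [87.8, -0.1, 1.3, 6.1, 0.047, 0.031, -0.07], [87.8, -0.4, 1.5, 6, 0.047, 0.031, -0.07], [87.8, -0.7, 1.8, 5.9, 0.047, 0.031, -0.07], [87.8, -1, 2, 5.8, 0.047, 0.031, -0.07]]
[[87.8, -1.4, 2.2, 5.6, 0.047, 0.031, -0.07], [87.8, -1.7, 2.3, 5.5, 0.047, 0.031, -0.07], [87.8, -2, 2.4, 5.3, 0.047, 0.031, -0.07], [87.8, -2.4, 2.5, 5.1, 0.047, 0.031, -0.07], [87.8, -2.7, 2.6, 4.9, 0.047, 0.031, -0.07], [87.8, -3, 2.6, 4.7, 0.047, 0.031, -0.07], [87.8, -3.3, 2.6, 4.5, 0.047, 0.031, -0.07], [87.8, -3.7, 2.6, 4.3, 0.047, 0.031, -0.07]]
[[87.8, -4, 2.5, 4, 0.047, 0.031, -0.07], [87.8, -4.3, 2.4, 3.8, 0.047, 0.031, -0.07], [87.8, -4.5, 2.3, 3.6, 0.047, 0.031, -0.07], [87.8, -4.8, 2.1, 3.3, 0.047, 0.031, -0.07], [87.8, -5, 1.9, 3.1, 0.047, 0.031, -0.07], [87.8, -5.2, 1.7, 2.8, 0.047, 0.031, -0.07], [87.8, -5.4, 1.4, 2.6, 0.047, 0.031, -0.07], [87.8, -5.6, 1.2, 2.4, 0.047, 0.031, -0.07]]
```

```bash
python3 kin3.py
python3 - <<'E'
from kin3 import *
for cols in ([0,4,5,7,8,11],[0,4,5,8,10,11],[0,5,7,8,10,11],[0,4,5,7,8,10,11]):
    x,e,sv=solve(cols);print(cols,x.round(4),np.abs(e).max().round(4),sv.min().round(3))
E
```

```text
[0, 5, 8, 11] [0.4001 0.5945 0.4457 0.5094] 0.0589 0.233
[0, 2, 5, 8, 11] [ 0.3406 -0.0549  0.5615  0.4817  0.4083] 0.0145 0.222
[0, 1, 5, 8, 11] [0.3152 0.0513 0.5308 0.4185 0.3716] 0.0586 0.184
[0, 3, 5, 8, 11] [0.3311 0.0419 0.5441 0.4263 0.3898] 0.0581 0.187
[0, 4, 5, 8, 11] [ 0.3406 -0.0549  0.5615  0.4817  0.4083] 0.0145 0.222
[0, 5, 6, 8, 11] [0.4065 0.6027 0.0109 0.4477 0.5131] 0.0591 0.213
[0, 5, 7, 8, 11] [ 0.2609  0.5344 -0.0553  0.4576  0.3042] 0.0187 0.193
[0, 5, 8, 9, 11] [0.4016 0.5969 0.4622 0.0166 0.5084] 0.0587 0.233
[0, 5, 8, 10, 11] [ 0.2589  0.5331  0.455  -0.0547  0.3108] 0.022 0.193
[0, 1, 2, 5, 8, 11] [ 0.3303  0.0079 -0.0523  0.5532  0.4758  0.3918] 0.0157 0.183
[0, 2, 5, 7, 8, 11] [ 0.2869 -0.0306  0.5416 -0.0318  0.4726  0.3351] 0.0002 0.186
[0, 4, 5, 7, 8, 11] [ 0.2869 -0.0306  0.5416 -0.0318  0.4726  0.3351] 0.0002 0.186
[0, 4, 5, 8, 10, 11] [ 0.2891 -0.0306  0.5423  0.4709 -0.0301  0.3436] 0.0121 0.184
[0, 5, 7, 8, 10, 11] [ 0.2566  0.5324 -0.032   0.4567 -0.0244  0.3022] 0.0201 0.192
[0, 4, 5, 7, 8, 10, 11] [ 2.868e-01 -3.050e-02  5.415e-01 -3.160e-02  4.725e-01 -3.000e-04
  3.350e-01] 0.0001 0.183
```

```bash
sed -i 's/^C=.*/C=[0,4,5,7,8,11]/; s/+r2.apply(\[0,0,x\[3\]\])+r3.apply(\[0,0,x\[4\]\])/+r2.apply([0,x[3],x[4]])+r3.apply([0,0,x[5]])/' sim.py
python3 - <<'E'
from sim import *
p,r,q=now()
print(np.linalg.norm(err(q,p,r)))
cup=np.array([.485,.350,.045])
for az,t in [(-48,23),(-30,23),(-48,35),(-60,23)]:
    print('==',az,t)
    tr=R.from_matrix(Rdir(az,t));z=tr.as_matrix()[:,2];v=False
    rows,P,Q,q1=rowsim(p,r,q,cup-z*(.15-.019)+[0,0,.12],tr,24,verbose=v);print(q1.round(2),np.linalg.norm(err(q1,P,Q)))
    _,P,Q,q1=rowsim(P,Q,q1,cup-z*(.15-.019),tr,8,verbose=v);print(q1.round(2),np.linalg.norm(err(q1,P,Q)))
    _,P,Q,q1=rowsim(P,Q,q1,cup+z*.019,tr,8,verbose=v);print(q1.round(2))
    _,P,Q,q1=rowsim(P,Q,q1,cup+z*.019+[0,0,.2],tr,8,verbose=v);print('lift',q1.round(2))
    tr=R.from_matrix(Rdir(-65,15));z=tr.as_matrix()[:,2]
    _,P,Q,q1=rowsim(P,Q,q1,np.array([.54,0,.22])+z*.019,tr,16,verbose=v);print('over',q1.round(2))
    for rr in (50,100,145):
        tr=R.from_matrix(Rdir(-65,15,rr));_,P,Q,q1=rowsim(P,Q,q1,np.array([.54,0,.22])+z*.019,tr,8,verbose=v);print('roll',rr,q1.round(2), np.linalg.norm(err(q1,P,Q)))
E
```

```text
0.0001300805275594692
== -48 23
[-1.04  0.8  -0.5   1.6   1.03  1.91  2.03] 2.4250813755791497e-16
[-1.06  0.97 -0.47  1.6   1.06  1.82  1.89] 7.374839769750631e-17
[-0.9   0.99 -0.4   1.75  1.2   1.64  1.85]
lift [-0.87  0.68 -0.45  1.76  1.12  1.76  2.11]
over [-0.51  0.61 -0.25  2.12  1.27  1.57  1.94]
roll 50 [-0.55  0.6  -0.21  2.13  1.26  1.55  1.07] 1.5366164491566369e-16
roll 100 [-0.58  0.6  -0.17  2.13  1.25  1.53  0.2 ] 2.815173479761678e-16
roll 145 [-0.61  0.6  -0.13  2.13  1.24  1.51 -0.58] 4.634537053987016e-16
== -30 23
[-0.87  0.75 -0.82  1.9   1.25  1.9   1.97] 1.8593257913619383e-16
[-0.92  0.95 -0.75  1.9   1.32  1.85  1.8 ] 1.2442309422077036e-16
[-0.75  1.   -0.63  1.95  1.53  1.7   1.82]
lift [-0.67  0.65 -0.75  1.96  1.39  1.73  2.12]
over [-0.31  0.65 -0.5   2.11  1.33  1.71  1.92]
roll 50 [-0.33  0.64 -0.47  2.11  1.32  1.69  1.05] 1.7283279039998754e-16
roll 100 [-0.36  0.63 -0.44  2.11  1.31  1.68  0.18] 2.7971919834125767e-16
roll 145 [-0.38  0.63 -0.42  2.11  1.31  1.66 -0.6 ] 9.122468574731976e-17
== -48 35
[-0.77  0.75 -0.82  1.62  1.07  1.91  2.05] 3.
[... 267 characters left out ...]
3  1.71  1.05] 2.1898779786837934e-16
roll 100 [-0.33  0.64 -0.48  2.11  1.32  1.7   0.18] 2.1313137654582289e-16
roll 145 [-0.35  0.64 -0.45  2.11  1.31  1.68 -0.61] 1.8264455252410709e-16
== -60 23
[-1.17  0.85 -0.21  1.41  0.84  1.91  2.11] 2.1420400321908436e-16
[-1.17  1.01 -0.21  1.41  0.84  1.8   2.  ] 5.271294610021459e-16
[-1.03  1.   -0.17  1.62  0.94  1.59  1.92]
lift [-1.03  0.71 -0.18  1.63  0.92  1.76  2.14]
over [-0.71  0.59 -0.    2.14  1.21  1.44  1.97]
roll 50 [-0.76  0.6   0.05  2.14  1.2   1.42  1.1 ] 2.7813108806147096e-16
roll 100 [-0.8   0.6   0.1   2.14  1.19  1.39  0.23] 1.851839857810581e-16
roll 145 [-0.85  0.6   0.16  2.15  1.17  1.36 -0.54] 2.7610869402940635e-16
```

Good; go with az −48°, tilt 23°. Rows as simulated earlier.

{"name": "apply_moves", "arguments": {
  "commands": [
    [[87.8,0.8,0,6,0.047,0.031,-0.07],[87.8,0.6,0.4,6,0.047,0.031,-0.07],[87.8,0.4,0.7,6,0.047,0.031,-0.07],[87.8,0,1,6,0.047,0.031,-0.07],[87.8,0,1.3,6,0.047,0.031,-0.07],[87.8,-0.4,1.5,6,0.047,0.031,-0.07],[87.8,-0.7,1.8,6,0.047,0.031,-0.07],[87.8,-1,2,6,0.047,0.031,-0.07]]
  ]
}}

```text
time_s: 5.75
tcp_pos: [0.4174, 0.4452, 0.3139]
tcp_rot: [-2.837, -0.359, -2.263]
ft_force: [-0.7, 0.5, -1.2]
width: 0.0877
```

{"name": "apply_moves", "arguments": {
  "commands": [
    [[87.8,-1.4,2.2,5.6,0.047,0.031,-0.07],[87.8,-1.7,2.3,5.5,0.047,0.031,-0.07],[87.8,-2,2.4,5.3,0.047,0.031,-0.07],[87.8,-2.4,2.5,5,0.047,0.031,-0.07],[87.8,-2.7,2.6,5,0.047,0.031,-0.07],[87.8,-3,2.6,4.7,0.047,0.031,-0.07],[87.8,-3.3,2.6,4.5,0.047,0.031,-0.07],[87.8,-3.7,2.6,4.3,0.047,0.031,-0.07]]
  ]
}}

```text
time_s: 6.55
tcp_pos: [0.4107, 0.4423, 0.2656]
tcp_rot: [-2.742, -0.793, -1.744]
ft_force: [0.9, -0.3, -0.4]
width: 0.0877
```

Run:
```python
from sim import *
p,r,q=now();print(p.round(3),q.round(2))
cup=np.array([.485,.350,.045])
tr=R.from_matrix(Rdir(-48,23));z=tr.as_matrix()[:,2]
rows,P,Q,q1=rowsim(p,r,q,cup-z*(.15-.019)+[0,0,.12],tr,8);show(rows)
```

```text
[0.411 0.442 0.266] [-0.93  0.72 -0.46  1.38  0.72  1.9   1.67]
3 [0.407 0.441 0.241] [-1.    0.76 -0.47  1.47  0.88  1.92  1.86] v0.20 e0.0000
7 [0.404 0.44  0.216] [-1.04  0.8  -0.49  1.6   1.03  1.9   2.03] v0.19 e0.0000
[[87.8, -4.1, 2.5, 4, 0.046, 0.03, -0.069], [87.8, -4.4, 2.4, 3.8, 0.046, 0.03, -0.069], [87.8, -4.6, 2.2, 3.5, 0.046, 0.03, -0.069], [87.8, -4.9, 2.1, 3.3, 0.046, 0.03, -0.069], [87.8, -5.1, 1.9, 3.1, 0.046, 0.03, -0.069], [87.8, -5.3, 1.6, 2.8, 0.046, 0.03, -0.069], [87.8, -5.5, 1.4, 2.6, 0.046, 0.03, -0.069], [87.8, -5.7, 1.1, 2.4, 0.046, 0.03, -0.069]]
```

{"name": "apply_moves", "arguments": {
  "commands": [
    [[87.8,-4,2.5,4,0.046,0.03,-0.069],[87.8,-4.4,2.4,4,0.046,0.03,-0.069],[87.8,-4.6,2.2,3.5,0.046,0.03,-0.069],[87.8,-5,2,3.3,0.046,0.03,-0.069],[87.8,-5,2,3,0.046,0.03,-0.069],[87.8,-5.3,1.6,2.8,0.046,0.03,-0.069],[87.8,-5.5,1.4,2.6,0.046,0.03,-0.069],[87.8,-5.7,1,2.4,0.046,0.03,-0.069]]
  ]
}}

```text
time_s: 7.35
tcp_pos: [0.4044, 0.4397, 0.2159]
tcp_rot: [-3.14, -1.171, -0.843]
ft_force: [-0.4, -0.2, -0.5]
width: 0.088
```

Run:
```python
from sim import *
d=shot('wrist','w1')
p,r,q=now();print(p.round(3),q.round(2))
cup=np.array([.485,.350,.045])
print(proj(d,[[.485,.35,.07],[.485,.35,0]]))
tr=R.from_matrix(Rdir(-48,23));z=tr.as_matrix()[:,2]
rows,P,Q,q1=rowsim(p,r,q,cup-z*(.12-.019)+[0,0,.0],tr,8);show(rows)
```

```text
[0.403 0.439 0.214] [-1.07  0.79 -0.46  1.61  1.02  1.89  2.04]
[[317.96254721 299.74170066]
 [318.05856102 338.55443871]]
3 [0.413 0.429 0.149] [-1.06  0.87 -0.44  1.63  1.04  1.82  1.96] v0.12 e0.0000
7 [0.423 0.419 0.084] [-1.05  0.96 -0.42  1.64  1.07  1.76  1.89] v0.14 e0.0000
[[87.8, -13.6, -0.3, 9.5, 0, -0, 0.001], [87.8, -13.6, -0.2, 9.5, 0, -0, 0.001], [87.8, -13.6, -0.2, 9.5, 0, -0, 0.001], [87.8, -13.5, -0.2, 9.6, 0, -0, 0.001], [87.8, -13.5, -0.2, 9.6, 0, -0, 0.001], [87.8, -13.5, -0.2, 9.6, 0, -0, 0.001], [87.8, -13.5, -0.2, 9.6, 0, -0, 0.001], [87.8, -13.5, -0.2, 9.6, 0, -0, 0.001]]
```

View pics/w1.png

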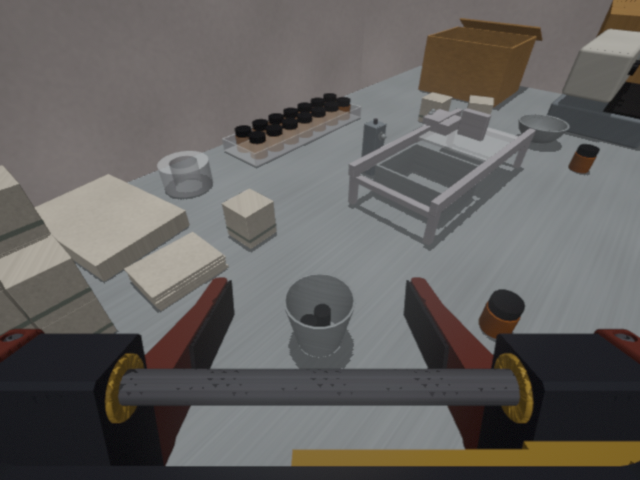

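{"name": "apply_moves", "arguments": {
  "commands": [
    [[87.8,-13.5,0,9.5,0,0,0],[87.8,-13.5,0,9.5,0,0,0],[87.8,-13.5,0,9.5,0,0,0],[87.8,-13.5,0,9.5,0,0,0],[87.8,-13.5,0,9.5,0,0,0],[87.8,-13.5,0,9.5,0,0,0],[87.8,-13.5,0,9.5,0,0,0],[87.8,-13.5,0,9.5,0,0,0]]
  ]
}}

```text
time_s: 8.2
tcp_pos: [0.4234, 0.4189, 0.0861]
tcp_rot: [-3.133, -1.17, -0.852]
ft_force: [-0.3, -0.6, 0.6]
width: 0.088
```

Run:
```python
from sim import *
d=shot('wrist','w2')
p,r,q=now();print(p.round(3),q.round(2))
cup=np.array([.485,.350,.045])
print(proj(d,[[.485,.35,.07],[.485,.35,0]]))
tr=R.from_matrix(Rdir(-48,23));z=tr.as_matrix()[:,2]
rows,P,Q,q1=rowsim(p,r,q,cup+z*.019,tr,8);show(rows)
```

```text
[0.424 0.417 0.084] [-1.05  0.96 -0.42  1.64  1.06  1.76  1.89]
[[317.79397426 215.53736091]
 [318.14250935 280.16666979]]
3 [0.46  0.377 0.061] [-0.99  0.97 -0.39  1.7   1.12  1.68  1.88] v0.09 e0.0000
7 [0.497 0.337 0.038] [-0.93  0.98 -0.36  1.75  1.18  1.61  1.86] v0.09 e0.0000
[[87.8, -0, -0.2, 14.8, 0.001, -0, -0], [87.8, -0, -0.2, 14.8, 0.001, -0, -0], [87.8, -0, -0.1, 14.8, 0.001, -0, -0], [87.8, -0, -0.1, 14.8, 0.001, -0, -0], [87.8, -0, -0.1, 14.8, 0.001, -0, -0], [87.8, -0, -0.1, 14.8, 0.001, -0, -0], [87.8, -0, -0.1, 14.8, 0.001, -0, -0], [87.8, -0, -0.1, 14.8, 0.001, -0, -0]]
```

View pics/w2.png

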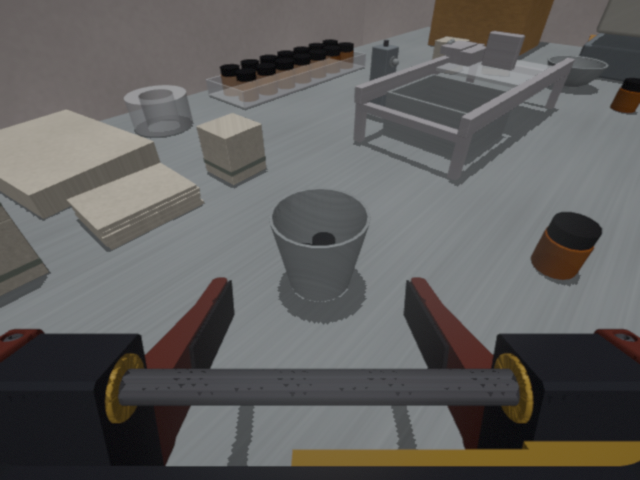

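{"name": "apply_moves", "arguments": {
  "commands": [
    [[87.8,0,0,14.5,0,0,0],[87.8,0,0,14.5,0,0,0],[87.8,0,0,14.5,0,0,0],[87.8,0,0,14.5,0,0,0],[87.8,0,0,14.5,0,0,0],[87.8,0,0,14.5,0,0,0],[87.8,0,0,14.5,0,0,0],[87.8,0,0,14.5,0,0,0]]
  ]
}}

```text
time_s: 9.05
tcp_pos: [0.495, 0.3385, 0.0418]
tcp_rot: [-3.133, -1.17, -0.852]
ft_force: [-0.2, -0.0, -0.1]
width: 0.0876
```

{"name": "apply_moves", "arguments": {
  "commands": [
    [[40,0,0,0,0,0,0],[40,0,0,0,0,0,0],[40,0,0,0,0,0,0],[40,0,0,0,0,0,0],[40,0,0,0,0,0,0],[40,0,0,0,0,0,0],[40,0,0,0,0,0,0],[40,0,0,0,0,0,0]]
  ],
  "newtons": 30
}}

```text
time_s: 9.85
tcp_pos: [0.4942, 0.3397, 0.0423]
tcp_rot: [-3.133, -1.169, -0.852]
ft_force: [-0.2, 0.5, 0.4]
width: 0.0703
```

Run:
```python
from sim import *
d=shot('wrist','w3')
p,r,q=now();s=robot.read_state();print(p.round(4),q.round(2),s['width'],s['ft_force'],s['moment'])
tr=R.from_matrix(Rdir(-48,23));z=tr.as_matrix()[:,2]
rows,P,Q,q1=rowsim(p,r,q,p+[0,0,.16],r,8,w=40);show(rows)
```

```text
[0.4942 0.3397 0.0423] [-0.93  0.98 -0.37  1.75  1.17  1.62  1.86] 0.070029861643304 [-1.79706816  1.32318499 -0.35147081] [ 0.66726586  0.39329292 -0.03994353]
3 [0.494 0.34  0.122] [-0.92  0.85 -0.39  1.77  1.14  1.67  1.95] v0.19 e0.0000
7 [0.494 0.34  0.202] [-0.91  0.72 -0.41  1.76  1.11  1.72  2.06] v0.18 e0.0000
[[40, 18.4, -0.1, -7.8, 0, 0, 0], [40, 18.4, -0.1, -7.8, 0, 0, 0], [40, 18.4, -0.1, -7.8, 0, 0, 0], [40, 18.4, -0.1, -7.8, 0, 0, 0], [40, 18.4, -0.1, -7.8, 0, 0, 0], [40, 18.4, -0.1, -7.8, 0, 0, 0], [40, 18.4, -0.1, -7.8, 0, 0, 0], [40, 18.4, -0.1, -7.8, 0, 0, 0]]
```

View pics/w3.png

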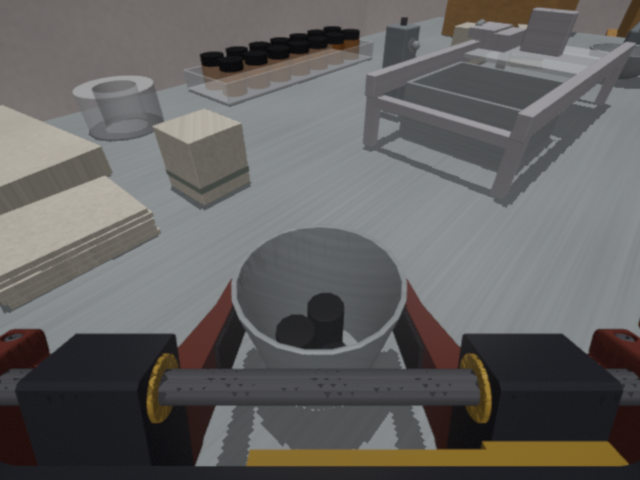

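{"name": "apply_moves", "arguments": {
  "commands": [
    [[40,5,0,-2,0,0,0],[40,10,0,-4,0,0,0],[40,18,0,-8,0,0,0],[40,20,0,-8,0,0,0],[40,22,0,-9,0,0,0],[40,22,0,-9,0,0,0],[40,22,0,-9,0,0,0],[40,22,0,-9,0,0,0]]
  ]
}}

```text
time_s: 10.7
tcp_pos: [0.4949, 0.3375, 0.1963]
tcp_rot: [-3.133, -1.169, -0.853]
ft_force: [0.3, -0.1, -1.6]
width: 0.0701
```

Run:
```python
from sim import *
d=shot('side','s1');crop('s1',160,280,400,480,3,'s1c')
p,r,q=now();s=robot.read_state();print(p.round(4),q.round(2),s['width'],s['ft_force'])
from st import fit,T
qs=fit().x;print(qs)
g=T(qs,[12,0,225])[0]
tr=R.from_matrix(Rdir(-65,15));z=tr.as_matrix()[:,2]
rows,P,Q,q1=rowsim(p,r,q,g+z*.019,tr,16,w=40);show(rows)
```

```text
[0.4955 0.3386 0.2002] [-0.91  0.73 -0.4   1.77  1.11  1.72  2.05] 0.07023059957470701 [0.14750059 0.72921025 1.07384557]
[ 0.54260472  0.00156575 -0.05811676]
3 [0.512 0.25  0.205] [-0.82  0.68 -0.37  1.88  1.12  1.68  2.02] v0.13 e0.0000
7 [0.529 0.161 0.21 ] [-0.74  0.64 -0.33  1.98  1.15  1.64  2.  ] v0.13 e0.0000
11 [0.546 0.073 0.215] [-0.64  0.61 -0.27  2.05  1.2   1.59  1.98] v0.14 e0.0000
15 [ 0.562 -0.016  0.22 ] [-0.54  0.6  -0.2   2.1   1.27  1.54  1.98] v0.15 e0.0000
[[40, 8.8, 11.6, 17.3, -0.017, 0.009, 0.005], [40, 8.7, 11.2, 17.5, -0.017, 0.009, 0.005], [40, 8.6, 10.9, 17.8, -0.017, 0.009, 0.005], [40, 8.5, 10.5, 18.1, -0.017, 0.009, 0.005], [40, 8.4, 10.1, 18.3, -0.017, 0.009, 0.005], [40, 8.3, 9.8, 18.6, -0.017, 0.009, 0.005], [40, 8.2, 9.4, 18.8, -0.017, 0.009, 0.005], [40, 8.1, 9, 19, -0.017, 0.009, 0.005]]
[[40, 7.9, 8.7, 19.3, -0.017, 0.009, 0.005], [40, 7.8, 8.3, 19.5, -0.017, 0.009, 0.005], [40, 7.7, 7.9, 19.7, -0.017, 0.009, 0.005], [40, 7.6, 7.5, 19.9, -0.017, 0.009, 0.005], [40, 7.4, 7.1, 20.1, -0.017, 0.009, 0.005], [40, 7.3, 6.8, 20.3, -0.017, 0.009, 0.005], [40, 7.1, 6.4, 20.4, -0.017, 0.009, 0.005], [40, 7, 6, 20.6, -0.017, 0.009, 0.005]]
```

View pics/s1c.png

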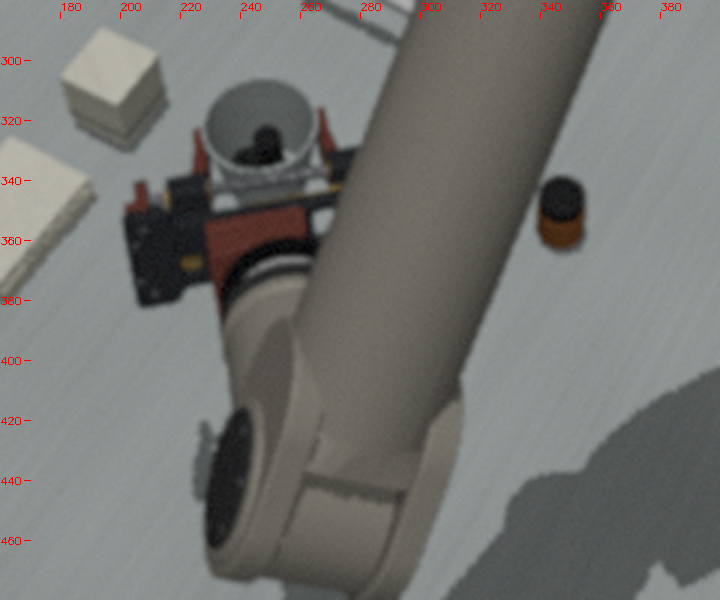

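{"name": "apply_moves", "arguments": {
  "commands": [
    [[40,9,11,17,-0.017,0.009,0.005],[40,9,11,17.5,-0.017,0.009,0.005],[40,9,11,18,-0.017,0.009,0.005],[40,8.5,10.5,18,-0.017,0.009,0.005],[40,8.5,10,18,-0.017,0.009,0.005],[40,8,10,18.5,-0.017,0.009,0.005],[40,8,9.5,19,-0.017,0.009,0.005],[40,8,9,19,-0.017,0.009,0.005]]
  ]
}}

```text
time_s: 11.55
tcp_pos: [0.5294, 0.1594, 0.206]
tcp_rot: [3.116, -1.243, -0.963]
ft_force: [-0.1, 0.4, -1.9]
width: 0.0702
```

{"name": "apply_moves", "arguments": {
  "commands": [
    [[40,8,8.5,19,-0.017,0.009,0.005],[40,8,8.3,19,-0.017,0.009,0.005],[40,7.7,8,19,-0.017,0.009,0.005],[40,7.5,7.5,19,-0.017,0.009,0.005],[40,7.4,7,19,-0.017,0.009,0.005],[40,7.3,7,19,-0.017,0.009,0.005],[40,7,6.4,19,-0.017,0.009,0.005],[40,7,6,19,-0.017,0.009,0.005]]
  ]
}}

```text
time_s: 12.35
tcp_pos: [0.5601, -0.0108, 0.2194]
tcp_rot: [3.106, -1.316, -1.095]
ft_force: [0.7, -0.4, -1.5]
width: 0.0699
```

Run:
```python
from sim import *
from st import T
d=shot('side','s2');crop('s2',200,120,440,320,3,'s2c')
p,r,q=now();s=robot.read_state();print(p.round(4),q.round(2),s['width'],s['ft_force'])
qs=[0.5426,0.00157,-0.0581]
for roll,h in [(70,215),(138,175)]:
    g=T(qs,[16,8,h])[0]
    tr=R.from_matrix(Rdir(-65,15,roll));z=tr.as_matrix()[:,2]
    rows,p,r,q=rowsim(p,r,q,g+z*.019,tr,8 if roll==70 else 16,w=40);show(rows)
```

```text
[ 0.5599 -0.0148  0.2202] [-0.55  0.61 -0.2   2.1   1.27  1.55  1.98] 0.06989846374768324 [ 0.1240865  -3.39749102 -1.5322235 ]
3 [ 0.563 -0.011  0.215] [-0.57  0.62 -0.17  2.09  1.26  1.54  1.36] v0.70 e0.0000
7 [ 0.567 -0.008  0.21 ] [-0.6   0.63 -0.14  2.08  1.25  1.52  0.75] v0.70 e0.0000
[[40, -1.3, -1.2, -0.1, -0.001, -0.001, 0.154], [40, -1.5, -0.9, -0.1, -0.001, -0.001, 0.154], [40, -1.6, -0.7, -0.1, -0.001, -0.001, 0.154], [40, -1.7, -0.4, -0.1, -0.001, -0.001, 0.154], [40, -1.7, -0.2, -0.1, -0.001, -0.001, 0.154], [40, -1.7, 0.1, -0.1, -0.001, -0.001, 0.154], [40, -1.7, 0.4, -0.1, -0.001, -0.001, 0.154], [40, -1.6, 0.6, -0.1, -0.001, -0.001, 0.154]]
3 [ 0.567 -0.008  0.2  ] [-0.61  0.64 -0.12  2.08  1.25  1.5   0.44] v0.36 e0.0000
7 [ 0.567 -0.008  0.19 ] [-0.62  0.66 -0.11  2.08  1.25  1.49  0.12] v0.36 e0.0000
11 [ 0.567 -0.008  0.18 ] [-0.63  0.68 -0.09  2.08  1.25  1.47 -0.19] v0.36 e0.0000
15 [ 0.567 -0.008  0.17 ] [-0.65  0.7  -0.08  2.08  1.25  1.46 -0.5 ] v0.36 e0.0000
[[40, -0.8, 2.3, 0.6, 0, -0, 0.074], [40, -0.7, 2.3, 0.6, 0, -0, 0.074], [40, -0.5, 2.4, 0.6, 0, -0, 0.074], [40, -0.3, 2.4, 0.6, 0, -0, 0.074], [40, -0.1, 2.4, 0.6, 0, -0, 0.074], [40, 0.1, 2.4, 0.6, 0, -0, 0.074], [40, 0.2, 2.4, 0.6, 0, -0, 0.074], [40, 0.4, 2.4, 0.6, 0, -0, 0.074]]
[[40, 0.6, 2.3, 0.6, 0, -0, 0.074], [40, 0.8, 2.3, 0.6, 0, -0, 0.074], [40, 0.9, 2.2, 0.6, 0, -0, 0.074], [40, 1.1, 2.2, 0.6, 0, -0, 0.074], [40, 1.2, 2.1, 0.6, 0, -0, 0.074], [40, 1.4, 2, 0.6, 0, -0, 0.074], [40, 1.5, 1.9, 0.6, 0, -0, 0.074], [40, 1.7, 1.7, 0.6, 0, -0, 0.074]]
```

View pics/s2c.png

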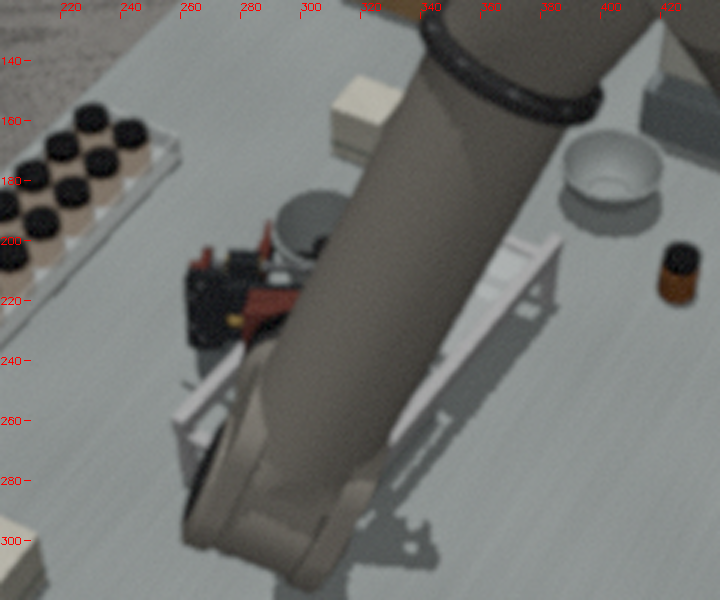

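{"name": "apply_moves", "arguments": {
  "commands": [
    [[40,-1.3,-1.2,0,0,0,0.1],[40,-1.5,-1,0,0,0,0.148],[40,-1.6,-0.7,0,0,0,0.148],[40,-1.7,-0.4,0,0,0,0.148],[40,-1.7,-0.2,0,0,0,0.148],[40,-1.7,0,0,0,0,0.148],[40,-1.7,0.4,0,0,0,0.148],[40,-1.6,0.6,0,0,0,0.148]]
  ]
}}

```text
time_s: 13.2
tcp_pos: [0.5665, -0.0032, 0.2085]
tcp_rot: [-1.851, -0.423, -2.583]
ft_force: [0.0, 0.1, -1.6]
width: 0.0705
```

{"name": "apply_moves", "arguments": {
  "commands": [
    [[40,-0.8,2.3,0.6,0,0,0.08],[40,-0.7,2.3,0.6,0,0,0.08],[40,-0.5,2.4,0.6,0,0,0.08],[40,-0.3,2.4,0.6,0,0,0.08],[40,0,2.4,0.6,0,0,0.08],[40,0,2.4,0.6,0,0,0.08],[40,0.2,2.4,0.6,0,0,0.07],[40,0.4,2.4,0.6,0,0,0.07]]
  ]
}}

```text
time_s: 14.0
tcp_pos: [0.565, -0.0036, 0.1886]
tcp_rot: [-1.83, 0.173, -2.746]
ft_force: [-1.2, 0.9, -1.7]
width: 0.07
```

Run:
```python
from sim import *
from st import T
d=shot('scene','c4')
crop('c4',200,120,440,320,3,'c4c')
p,r,q=now();s=robot.read_state();print(p.round(4),q.round(2),s['width'],s['ft_force'])
M=r.as_matrix();print('cup tilt',np.degrees(np.arccos((M@R.from_euler('y',0).as_matrix())[:,0]@[0,0,1])), M)
qs=[0.5426,0.00157,-0.0581]
for roll,h in [(140,178)]:
    g=T(qs,[16,8,h])[0]
    tr=R.from_matrix(Rdir(-65,15,roll));z=tr.as_matrix()[:,2]
    rows,p,r,q=rowsim(p,r,q,g+z*.019,tr,8,w=40);show(rows)
```

```text
[ 0.5649 -0.0036  0.1882] [-0.63  0.67 -0.11  2.09  1.25  1.5   0.17] 0.07000535244957934 [-0.09733835  0.92042763 -2.20917548]
cup tilt 100.08194648344056 [[-0.90895869  0.05750883  0.41290051]
 [-0.37835078  0.30210079 -0.8749776 ]
 [-0.17505651 -0.95153972 -0.25283863]]
3 [ 0.566 -0.006  0.181] [-0.64  0.68 -0.09  2.08  1.25  1.48 -0.18] v0.40 e0.0000
7 [ 0.567 -0.008  0.173] [-0.65  0.7  -0.07  2.08  1.25  1.46 -0.53] v0.40 e0.0000
[[40, 0.3, 1.6, 1.1, -0, 0.001, 0.086], [40, 0.5, 1.6, 1.1, -0, 0.001, 0.086], [40, 0.6, 1.6, 1.1, -0, 0.001, 0.086], [40, 0.7, 1.5, 1.1, -0, 0.001, 0.086], [40, 0.9, 1.4, 1.1, -0, 0.001, 0.086], [40, 1, 1.4, 1.1, -0, 0.001, 0.086], [40, 1.1, 1.3, 1.1, -0, 0.001, 0.086], [40, 1.2, 1.2, 1.1, -0, 0.001, 0.086]]
```

View pics/c4c.png

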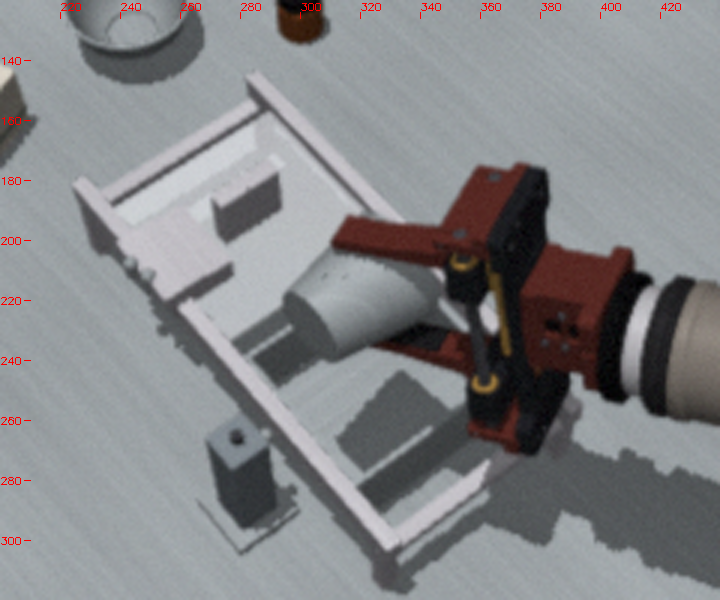

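{"name": "apply_moves", "arguments": {
  "commands": [
    [[40,0.3,1.6,1,0,0,0.05],[40,0.5,1.6,1,0,0,0.05],[40,0.6,1.6,1,0,0,0.05],[40,0.7,1.5,1,0,0,0.05],[40,0.8,1.5,1,0,0,0.05],[40,0.9,1.4,1,0,0,0.05],[40,0.9,1.4,1,0,0,0.05],[40,1,1.3,1,0,0,0.05]]
  ]
}}

```text
time_s: 14.85
tcp_pos: [0.5658, -0.0081, 0.174]
tcp_rot: [-1.872, 0.556, -2.863]
ft_force: [0.7, -0.4, -0.9]
width: 0.0703
```

{"name": "apply_moves", "arguments": {
  "commands": [
    [[40,0,0,0,0,0,0.06],[40,0,0,0,0,0,0.06],[40,0,0,0,0,0,0.06],[40,0,0,0,0,0,0.06],[40,0,0,0,0,0,0.06],[40,0,0,0,0,0,0.06],[40,0,0,0,0,0,0.06],[40,0,0,0,0,0,0.06]]
  ]
}}

```text
time_s: 15.65
tcp_pos: [0.5658, -0.0081, 0.1741]
tcp_rot: [-2.059, 1.003, -3.121]
ft_force: [-0.0, -0.2, -1.5]
width: 0.07
```

Run:
```python
from sim import *
d=shot('scene','c5')
crop('c5',200,120,440,320,3,'c5c')
d=shot('side','c6')
crop('c6',200,120,440,320,3,'c6c')
p,r,q=now();s=robot.read_state();print(p.round(4),q.round(2),s['width'],s['ft_force'])
M=r.as_matrix();print('cup tilt',np.degrees(np.arccos((r*R.from_euler('y',23,degrees=True)).as_matrix()[2,0])),np.degrees(np.arccos((r*R.from_euler('y',-23,degrees=True)).as_matrix()[2,0])))
```

```text
[ 0.5658 -0.008   0.1741] [-0.66  0.7  -0.06  2.09  1.25  1.46 -0.72] 0.07024855716300206 [ 0.17503835  0.00580057 -1.56965415]
cup tilt 132.57720901192263 150.90386651065552
```

View pics/c5c.png

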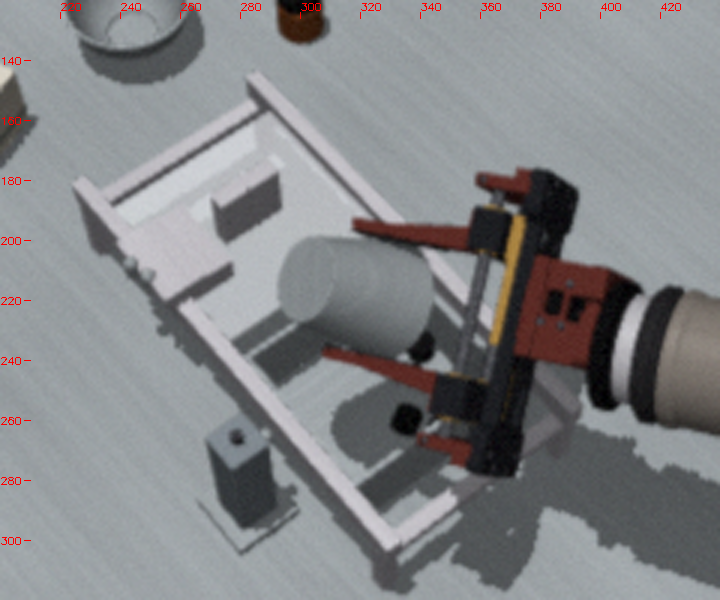

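View pics/c6c.png

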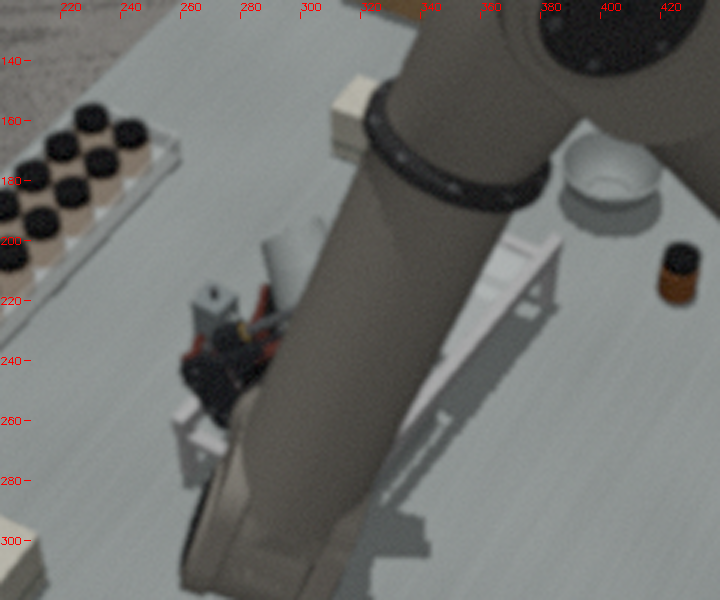

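{"name": "apply_moves", "arguments": {
  "commands": [
    [[40,0,0,0,0,0,0.1],[40,0,0,0,0,0,0.1],[40,0,0,0,0,0,0],[40,0,0,0,0,0,-0.06],[40,0,0,0,0,0,0.06],[40,0,0,0,0,0,-0.06],[40,0,0,0,0,0,0.06],[40,0,0,0,0,0,0]]
  ]
}}

```text
time_s: 16.55
tcp_pos: [0.5657, -0.008, 0.174]
tcp_rot: [-2.267, 1.166, 2.928]
ft_force: [0.6, 0.6, -0.9]
width: 0.0699
```

Run:
```python
from sim import *
from st import T
p,r,q=now();s=robot.read_state();print(p.round(4),q.round(2),s['width'],s['ft_force'])
# stage 1: raise 40mm & unroll to 60 while backing +y ; stage 2 upright
tr=R.from_matrix(Rdir(-60,17,70));
rows,p,r,q=rowsim(p,r,q,p+[-.01,.06,.06],tr,12,w=40);show(rows)
tr=R.from_matrix(Rdir(-52,23,0));
rows,p,r,q=rowsim(p,r,q,[.50,.25,.2],tr,12,w=40);show(rows)
```

```text
[ 0.5657 -0.008   0.174 ] [-0.67  0.7  -0.05  2.09  1.25  1.45 -0.92] 0.0698501793895162 [ 0.58880459  0.61058704 -0.91597712]
3 [0.562 0.012 0.194] [-0.67  0.66 -0.1   2.1   1.25  1.49 -0.36] v0.64 e0.0000
7 [0.559 0.032 0.214] [-0.67  0.61 -0.14  2.09  1.24  1.52  0.22] v0.66 e0.0000
11 [0.556 0.052 0.234] [-0.66  0.56 -0.19  2.08  1.22  1.54  0.81] v0.68 e0.0000
[[40, -3.9, 0.2, -6, -0.007, -0.005, -0.135], [40, -3.9, -0.3, -6, -0.007, -0.005, -0.135], [40, -3.8, -0.8, -5.9, -0.007, -0.005, -0.135], [40, -3.7, -1.3, -5.9, -0.007, -0.005, -0.135], [40, -3.6, -1.7, -5.9, -0.007, -0.005, -0.135], [40, -3.3, -2.1, -5.9, -0.007, -0.005, -0.135], [40, -3, -2.5, -5.9, -0.007, -0.005, -0.135], [40, -2.7, -2.9, -5.9, -0.007, -0.005, -0.135]]
[[40, -2.3, -3.2, -5.9, -0.007, -0.005, -0.135], [40, -1.9, -3.4, -5.9, -0.007, -0.005, -0.135], [40, -1.5, -3.6, -6, -0.007, -0.005, -0.135], [40, -1, -3.7, -6, -0.007, -0.005, -0.135]]
3 [0.537 0.118 0.223] [-0.72  0.59 -0.27  2.05  1.18  1.59  1.19] v0.44 e0.0000
7 [0.519 0.184 0.211] [-0.77  0.63 -0.34  1.99  1.15  1.63  1.59] v0.47 e0.0000
11 [0.5  0.25 0.2 ] [-0.8   0.67 -0.42  1.91  1.11  1.67  2.01] v0.48 e0.0000
[[40, -6.6, 5.7, -15.1, 0.004, -0.014, -0.106], [40, -7.3, 4.9, -15, 0.004, -0.014, -0.106], [40, -8, 4, -14.9, 0.004, -0.014, -0.106], [40, -8.6, 3, -14.8, 0.004, -0.014, -0.106], [40, -9.1, 2.1, -14.7, 0.004, -0.014, -0.106], [40, -9.5, 1, -14.5, 0.004, -0.014, -0.106], [40, -9.7, -0.1, -14.4, 0.004, -0.014, -0.106], [40, -9.9, -1.2, -14.3, 0.004, -0.014, -0.106]]
[[40, -9.9, -2.3, -14.1, 0.004, -0.014, -0.106], [40, -9.8, -3.4, -14, 0.004, -0.014, -0.106], [40, -9.6, -4.4, -13.8, 0.004, -0.014, -0.106], [40, -9.2, -5.5, -13.6, 0.004, -0.014, -0.106]]
```

{"name": "apply_moves", "arguments": {
  "commands": [
    [[40,-4,0,-6,-0.007,-0.005,-0.135],[40,-4,0,-6,-0.007,-0.005,-0.135],[40,-4,-1,-6,-0.007,-0.005,-0.135],[40,-4,-1,-6,-0.007,-0.005,-0.135],[40,-3.5,-2,-6,-0.007,-0.005,-0.135],[40,-3,-2,-6,-0.007,-0.005,-0.135],[40,-3,-2.5,-6,-0.007,-0.005,-0.135],[40,-3,-3,-6,-0.007,-0.005,-0.135]]
  ]
}}

```text
time_s: 17.35
tcp_pos: [0.5588, 0.0325, 0.2148]
tcp_rot: [-1.845, 0.176, -2.683]
ft_force: [0.5, -0.4, -1.4]
width: 0.0705
```

Run:
```python
from sim import *
d=shot('scene','c7');crop('c7',200,120,440,320,3,'c7c')
p,r,q=now();s=robot.read_state();print(p.round(4),q.round(2),s['width'],s['ft_force'])
tr=R.from_matrix(Rdir(-52,23,0));
rows,p,r,q=rowsim(p,r,q,[.51,.24,.2],tr,16,w=40);show(rows)
```

```text
[0.559  0.0334 0.2156] [-0.67  0.61 -0.15  2.09  1.24  1.52  0.23] 0.07018035337893333 [-0.15641691 -0.01448851 -0.83281429]
3 [0.547 0.085 0.212] [-0.72  0.62 -0.21  2.08  1.22  1.56  0.65] v0.49 e0.0000
7 [0.535 0.137 0.208] [-0.75  0.63 -0.27  2.04  1.2   1.59  1.09] v0.51 e0.0000
11 [0.522 0.188 0.204] [-0.77  0.64 -0.34  1.99  1.17  1.62  1.55] v0.53 e0.0000
15 [0.51 0.24 0.2 ] [-0.78  0.66 -0.41  1.91  1.13  1.66  2.02] v0.54 e0.0000
[[40, -2.8, 4.9, -12, -0, -0.014, -0.112], [40, -3.5, 4.6, -12, -0, -0.014, -0.112], [40, -4.1, 4.2, -11.9, -0, -0.014, -0.112], [40, -4.8, 3.7, -11.9, -0, -0.014, -0.112], [40, -5.3, 3.1, -11.8, -0, -0.014, -0.112], [40, -5.8, 2.5, -11.7, -0, -0.014, -0.112], [40, -6.2, 1.8, -11.6, -0, -0.014, -0.112], [40, -6.5, 1.1, -11.6, -0, -0.014, -0.112]]
[[40, -6.8, 0.4, -11.5, -0, -0.014, -0.112], [40, -6.9, -0.4, -11.4, -0, -0.014, -0.112], [40, -7, -1.2, -11.3, -0, -0.014, -0.112], [40, -7, -1.9, -11.2, -0, -0.014, -0.112], [40, -6.9, -2.7, -11.1, -0, -0.014, -0.112], [40, -6.7, -3.5, -11, -0, -0.014, -0.112], [40, -6.4, -4.2, -10.9, -0, -0.014, -0.112], [40, -6, -4.9, -10.8, -0, -0.014, -0.112]]
```

View pics/c7c.png

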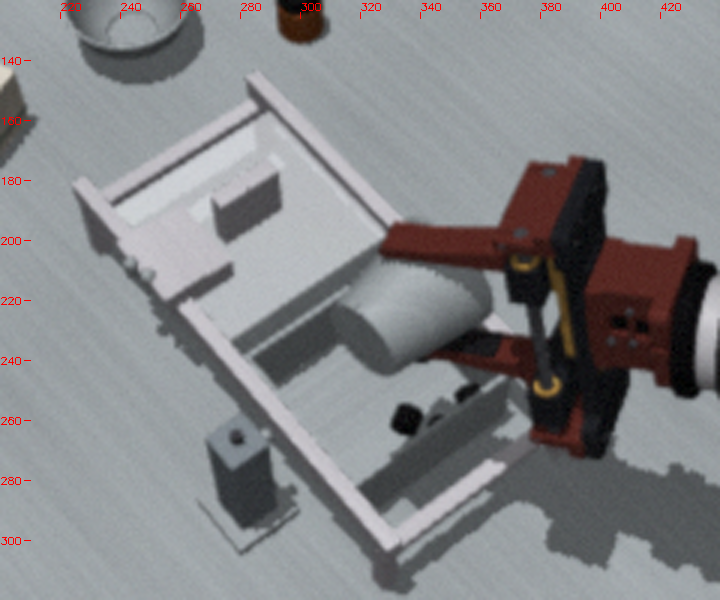

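{"name": "apply_moves", "arguments": {
  "commands": [
    [[40,-3,5,-12,0,-0.014,-0.112],[40,-3.5,4.6,-12,0,-0.014,-0.112],[40,-4,4.2,-12,0,-0.014,-0.112],[40,-5,3.7,-12,0,-0.014,-0.112],[40,-5.3,3,-12,0,-0.014,-0.112],[40,-6,2.5,-12,0,-0.014,-0.112],[40,-6,2,-12,0,-0.014,-0.112],[40,-6.5,1,-12,0,-0.014,-0.112]]
  ]
}}

```text
time_s: 18.2
tcp_pos: [0.5345, 0.1374, 0.2071]
tcp_rot: [-1.944, -0.644, -2.294]
ft_force: [-0.2, -0.7, -0.9]
width: 0.0703
```

{"name": "apply_moves", "arguments": {
  "commands": [
    [[40,-7,0.4,-11.5,0,-0.014,-0.112],[40,-7,-0.4,-11.5,0,-0.014,-0.112],[40,-7,-1.2,-11,0,-0.014,-0.112],[40,-7,-2,-11,0,-0.014,-0.112],[40,-7,-2.7,-11,0,-0.014,-0.112],[40,-6.7,-3.5,-11,0,-0.014,-0.112],[40,-6.4,-4,-11,0,-0.014,-0.112],[40,-6,-5,-11,0,-0.014,-0.112]]
  ]
}}

```text
time_s: 19.0
tcp_pos: [0.5108, 0.241, 0.199]
tcp_rot: [-3.113, -1.178, -0.935]
ft_force: [-0.1, 0.2, -0.9]
width: 0.07
```

Run:
```python
from sim import *
d=shot('scene','c8');crop('c8',240,120,500,320,3,'c8c')
d=shot('wrist','w8')
p,r,q=now();s=robot.read_state();print(p.round(4),np.degrees(r.as_euler('xyz')).round(1),q.round(2),s['width'],s['ft_force'])
```

```text
[0.5108 0.2424 0.1989] [-177.7  -67.4  -54.2] [-0.78  0.67 -0.41  1.91  1.13  1.66  1.99] 0.07018694368347317 [-0.02979607 -0.5637294  -1.48575586]
```

View pics/c8c.png

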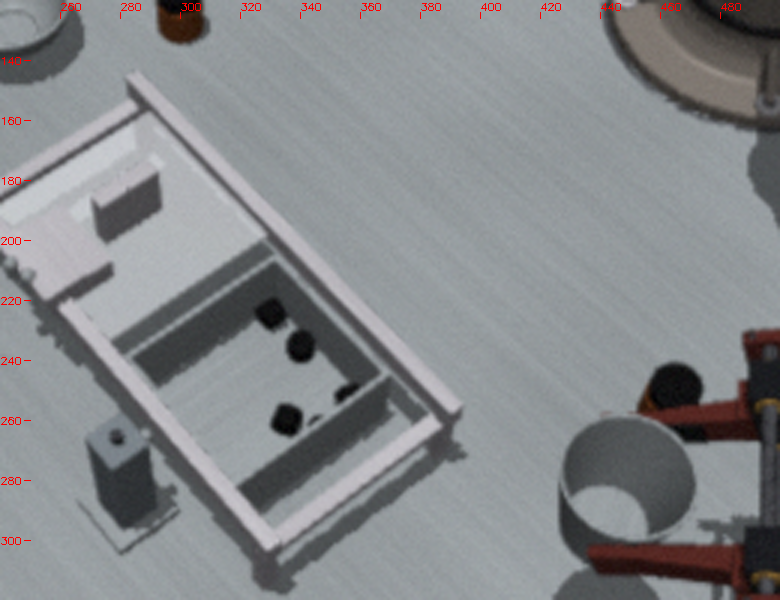

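View pics/w8.png

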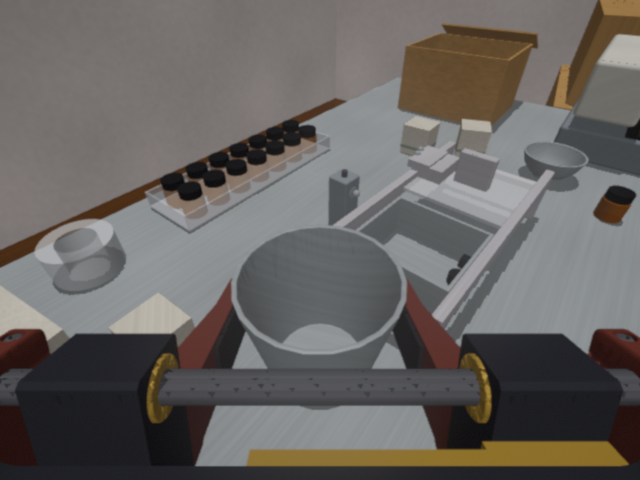

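Run:
```python
from sim import *
p,r,q=now()
tr=R.from_euler('xyz',[-3.133,-1.17,-.852])
rows,p,r,q=rowsim(p,r,q,[.494,.340,.10],tr,8,w=40);show(rows)
rows,p,r,q=rowsim(p,r,q,[.494,.340,.0425],tr,8,w=40);show(rows)
```

```text
3 [0.502 0.291 0.149] [-0.85  0.78 -0.41  1.84  1.14  1.67  1.95] v0.17 e0.0000
7 [0.494 0.34  0.1  ] [-0.9   0.89 -0.41  1.76  1.16  1.68  1.92] v0.16 e0.0000
[[40, -15.7, -5.7, -5.3, 0.007, -0.001, -0.005], [40, -15.7, -5.8, -5.2, 0.007, -0.001, -0.005], [40, -15.6, -5.9, -5.2, 0.007, -0.001, -0.005], [40, -15.6, -6, -5.1, 0.007, -0.001, -0.005], [40, -15.6, -6.1, -5.1, 0.007, -0.001, -0.005], [40, -15.6, -6.2, -5, 0.007, -0.001, -0.005], [40, -15.6, -6.3, -5, 0.007, -0.001, -0.005], [40, -15.5, -6.4, -4.9, 0.007, -0.001, -0.005]]
3 [0.494 0.34  0.071] [-0.91  0.94 -0.4   1.75  1.17  1.66  1.89] v0.07 e0.0000
7 [0.494 0.34  0.042] [-0.91  0.98 -0.39  1.74  1.18  1.64  1.86] v0.07 e0.0000
[[40, -6.6, 0, 2.8, -0, -0, -0], [40, -6.6, 0, 2.8, -0, -0, -0], [40, -6.6, 0, 2.8, -0, -0, -0], [40, -6.6, 0, 2.8, -0, -0, -0], [40, -6.6, 0, 2.8, -0, -0, -0], [40, -6.6, 0, 2.8, -0, -0, -0], [40, -6.6, 0, 2.8, -0, -0, -0], [40, -6.6, 0, 2.8, -0, -0, -0]]
```

{"name": "apply_moves", "arguments": {
  "commands": [
    [[40,-16,-6,-5,0.007,-0.001,-0.005],[40,-16,-6,-5,0.007,-0.001,-0.005],[40,-16,-6,-5,0.007,-0.001,-0.005],[40,-16,-6,-5,0.007,-0.001,-0.005],[40,-15,-6,-5,0.007,-0.001,-0.005],[40,-15,-6,-5,0.007,-0.001,-0.005],[40,-15,-6,-5,0.007,-0.001,-0.005],[40,-15,-6,-5,0.007,-0.001,-0.005]]
  ]
}}

```text
time_s: 19.9
tcp_pos: [0.4945, 0.3385, 0.0996]
tcp_rot: [-3.139, -1.17, -0.845]
ft_force: [1.0, -0.3, -1.4]
width: 0.0699
```

{"name": "apply_moves", "arguments": {
  "commands": [
    [[40,-7.5,0,3,0,0,0],[40,-7.5,0,3,0,0,0],[40,-7,0,3,0,0,0],[40,-7,0,3,0,0,0],[40,-6,0,2.5,0,0,0],[40,-6,0,2.5,0,0,0],[40,-4,0,1.8,0,0,0],[40,-3,0,1.3,0,0,0]]
  ]
}}

```text
time_s: 20.7
tcp_pos: [0.4947, 0.3376, 0.0482]
tcp_rot: [-3.139, -1.17, -0.845]
ft_force: [0.4, 0.2, -1.7]
width: 0.0701
```

Run:
```python
from sim import *
p,r,q=now();s=robot.read_state();print(p.round(4),r.as_euler('xyz').round(3),s['width'],s['ft_force'])
show(geo(p,r,[.494,.34,.042],R.from_euler('xyz',[-3.133,-1.17,-.852]),1))
```

```text
[0.4947 0.3376 0.0482] [-3.139 -1.17  -0.845] 0.07005804038663564 [ 0.44640115  0.23930848 -1.73509483]
[[87.8, -6.6, -1.1, 0.3, 0, -0, 0.003]]
```

{"name": "apply_moves", "arguments": {
  "commands": [
    [[40,-2,0,0.8,0,0,0],[40,-1.5,0,0.6,0,0,0],[40,-1,0,0.4,0,0,0],[40,-1,0,0.4,0,0,0],[40,-0.5,0,0.2,0,0,0],[40,0,0,0,0,0,0],[40,0,0,0,0,0,0],[40,0,0,0,0,0,0]]
  ]
}}

```text
time_s: 21.5
tcp_pos: [0.4946, 0.3378, 0.0423]
tcp_rot: [-3.138, -1.17, -0.846]
ft_force: [-0.2, 0.2, 0.7]
width: 0.0701
```

{"name": "apply_moves", "arguments": {
  "commands": [
    [[75,0,0,0,0,0,0],[80,0,0,0,0,0,0],[87.8,0,0,0,0,0,0],[87.8,0,0,0,0,0,0],[87.8,0,0,0,0,0,0],[87.8,0,0,-5,0,0,0],[87.8,0,0,-10,0,0,0],[87.8,0,0,-15,0,0,0]]
  ]
}}

```text
time_s: 22.3
tcp_pos: [0.4758, 0.3586, 0.0542]
tcp_rot: [-3.14, -1.171, -0.845]
ft_force: [-0.2, 1.2, 0.4]
width: 0.0877
```

{"name": "apply_moves", "arguments": {
  "commands": [
    [[87.8,0,0,-20,0,0,0],[87.8,0,0,-20,0,0,0],[87.8,0,0,-20,0,0,0],[87.8,0,0,-20,0,0,0],[87.8,0,0,-20,0,0,0],[87.8,10,0,-10,0,0,0],[87.8,20,0,-8,0,0,0],[87.8,20,0,-8,0,0,0]]
  ]
}}

```text
time_s: 23.1
tcp_pos: [0.4117, 0.4304, 0.1502]
tcp_rot: [-3.14, -1.171, -0.844]
ft_force: [-0.8, 0.0, 1.0]
width: 0.088
```

Run:
```python
from sim import *
from st import T
d=shot('wrist','w9')
p,r,q=now();s=robot.read_state();print(p.round(4),q.round(2),s['width'],s['ft_force'])
# plan: to down pose above handle. toolx = 176.7 deg
qs=[0.5426,0.00157,-0.0581]
h=T(qs,[0,-150,97])[0];print('handle',h)
tr0=R.from_matrix(Rdir(-48,23))
tr=R.from_matrix(Rdir(176.67,90))
rows,p,r,q=rowsim(p,r,q,[.44,.38,.33],R.from_matrix(Rdir(-48,30)),8);show(rows)
rows,p,r,q=rowsim(p,r,q,[h[0],.0,.36],tr,32)
rows,p,r,q=rowsim(p,r,q,[h[0],h[1],.25],tr,8)
rows,p,r,q=rowsim(p,r,q,[h[0],h[1],.078],tr,8)
rows,p,r,q=rowsim(p,r,q,[h[0],h[1]+.16,.078],tr,16)
```

```text
[0.4123 0.4314 0.1538] [-1.05  0.87 -0.46  1.62  1.04  1.83  1.96] 0.08783137014106307 [0.71523108 0.95174364 2.76055193]
handle [ 0.5338899 -0.1481769  0.097    ]
3 [0.426 0.406 0.242] [-0.98  0.7  -0.5   1.67  1.02  1.83  2.08] v0.25 e0.0000
7 [0.44 0.38 0.33] [-0.9   0.54 -0.52  1.66  0.99  1.84  2.24] v0.23 e0.0000
[[87.8, 23.1, 1.6, -2.1, 0, -0.015, -0.001], [87.8, 23, 1.6, -2.4, 0, -0.015, -0.001], [87.8, 23, 1.6, -2.8, 0, -0.015, -0.001], [87.8, 22.9, 1.6, -3.1, 0, -0.015, -0.001], [87.8, 22.9, 1.6, -3.5, 0, -0.015, -0.001], [87.8, 22.8, 1.7, -3.8, 0, -0.015, -0.001], [87.8, 22.8, 1.7, -4.2, 0, -0.015, -0.001], [87.8, 22.7, 1.7, -4.5, 0, -0.015, -0.001]]
3 [0.452 0.332 0.334] [-0.83  0.5  -0.48  1.64  0.88  1.82  2.06] v0.20 e0.0000
7 [0.463 0.285 0.337] [-0.74  0.45 -0.43  1.64  0.76  1.79  1.9 ] v0.18 e0.0000
11 [0.475 0.237 0.341] [-0.65  0.4  -0.38  1.63  0.65  1.73  1.76] v0.15 e0.0000
15 [0.487 0.19  0.345] [-0.54  0.34 -0.32  1.64  0.54  1.65  1.64] v0.16 e0.0000
19 [0.499 0.142 0.349] [-0.43  0.28 -0.26  1.65  0.42  1.57  1.55] v0.17 e0.0000
23 [0.51  0.095 0.352] [-0.
[... 181 characters left out ...]
1.7   0.01  1.3   1.39] v0.17 e0.0000
3 [ 0.534 -0.074  0.305] [ 0.01  0.18  0.01  1.78 -0.    1.18  1.54] v0.17 e0.0000
7 [ 0.534 -0.148  0.25 ] [ 0.11  0.25  0.05  1.82 -0.02  1.07  1.69] v0.17 e0.0000
3 [ 0.534 -0.148  0.164] [ 0.12  0.34  0.05  1.91 -0.02  0.89  1.69] v0.21 e0.0000
7 [ 0.534 -0.148  0.078] [ 0.13  0.46  0.04  1.97 -0.03  0.71  1.69] v0.20 e0.0000
3 [ 0.534 -0.108  0.078] [ 0.06  0.45  0.03  1.99 -0.02  0.7   1.62] v0.10 e0.0000
7 [ 0.534 -0.068  0.078] [-0.01  0.44  0.03  2.01 -0.02  0.69  1.54] v0.10 e0.0000
11 [ 0.534 -0.028  0.078] [-0.08  0.44  0.02  2.01 -0.01  0.69  1.46] v0.11 e0.0000
15 [0.534 0.012 0.078] [-0.15  0.44  0.02  2.01 -0.01  0.69  1.38] v0.10 e0.0000
```

View pics/w9.png

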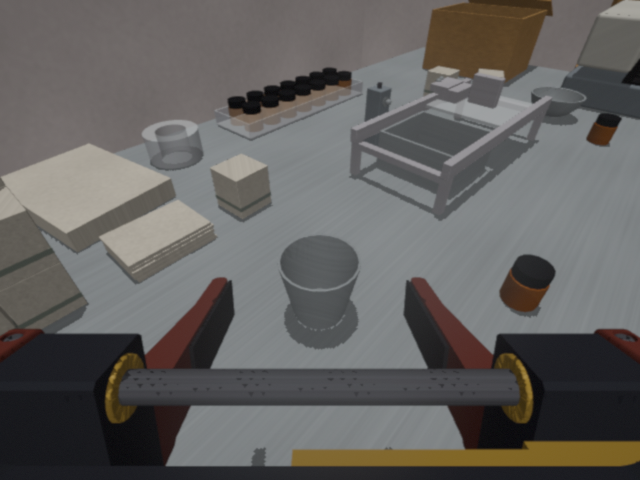

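{"name": "apply_moves", "arguments": {
  "commands": [
    [[87.8,23,1.6,-2,0,-0.015,0],[87.8,23,1.6,-2.4,0,-0.015,0],[87.8,23,1.6,-3,0,-0.015,0],[87.8,23,1.6,-3,0,-0.015,0],[87.8,23,1.6,-3.5,0,-0.015,0],[87.8,23,1.7,-4,0,-0.015,0],[87.8,23,1.7,-4,0,-0.015,0],[87.8,23,1.7,-4.5,0,-0.015,0]]
  ]
}}

```text
time_s: 23.95
tcp_pos: [0.44, 0.3782, 0.3274]
tcp_rot: [-3.139, -1.05, -0.846]
ft_force: [-0.4, -0.1, 0.6]
width: 0.0874
```

Run:
```python
from sim import *
p,r,q=now();print(p.round(4),q.round(2))
tr=R.from_matrix(Rdir(176.67,90))
rows,p,r,q=rowsim(p,r,q,[.5339,0,.36],tr,24);show(rows)
```

```text
[0.44   0.3782 0.3274] [-0.9   0.54 -0.52  1.66  0.99  1.84  2.24]
3 [0.456 0.315 0.333] [-0.81  0.49 -0.46  1.64  0.84  1.81  2.  ] v0.26 e0.0000
7 [0.471 0.252 0.338] [-0.68  0.42 -0.39  1.64  0.69  1.75  1.8 ] v0.21 e0.0000
11 [0.487 0.189 0.344] [-0.54  0.34 -0.32  1.64  0.53  1.65  1.64] v0.22 e0.0000
15 [0.503 0.126 0.349] [-0.39  0.26 -0.23  1.65  0.38  1.54  1.52] v0.23 e0.0000
19 [0.518 0.063 0.355] [-0.24  0.19 -0.14  1.68  0.2   1.41  1.44] v0.23 e0.0000
23 [ 0.534 -0.     0.36 ] [-0.08  0.14 -0.04  1.7   0.01  1.3   1.39] v0.23 e0.0000
[[87.8, 8.3, 7.5, 11.8, -0.05, -0.021, 0.087], [87.8, 9.2, 6.2, 12, -0.05, -0.021, 0.087], [87.8, 9.9, 4.7, 12, -0.05, -0.021, 0.087], [87.8, 10.5, 3.3, 12, -0.05, -0.021, 0.087], [87.8, 11, 1.7, 11.9, -0.05, -0.021, 0.087], [87.8, 11.3, 0.1, 11.7, -0.05, -0.021, 0.087], [87.8, 11.5, -1.4, 11.5, -0.05, -0.021, 0.087], [87.8, 11.5, -3, 11.1, -0.05, -0.021, 0.087]]
[[87.8, 11.4, -4.6, 10.7, -0.05, -0.021, 0.087], [87.8, 11.2, -6.1, 10.2, -0.05, -0.021, 0.087], [87.8, 10.8, -7.5, 9.6, -0.05, -0.021, 0.087], [87.8, 10.3, -8.9, 9, -0.05, -0.021, 0.087], [87.8, 9.6, -10.2, 8.3, -0.05, -0.021, 0.087], [87.8, 8.8, -11.4, 7.5, -0.05, -0.021, 0.087], [87.8, 8, -12.5, 6.8, -0.05, -0.021, 0.087], [87.8, 7, -13.5, 6, -0.05, -0.021, 0.087]]
[[87.8, 5.9, -14.3, 5.1, -0.05, -0.021, 0.087], [87.8, 4.7, -15, 4.3, -0.05, -0.021, 0.087], [87.8, 3.4, -15.6, 3.4, -0.05, -0.021, 0.087], [87.8, 2.1, -16, 2.6, -0.05, -0.021, 0.087], [87.8, 0.8, -16.2, 1.7, -0.05, -0.021, 0.087], [87.8, -0.6, -16.3, 0.9, -0.05, -0.021, 0.087], [87.8, -2, -16.2, 0.1, -0.05, -0.021, 0.087], [87.8, -3.4, -15.9, -0.7, -0.05, -0.021, 0.087]]
```

{"name": "apply_moves", "arguments": {
  "commands": [
    [[87.8,8,7.5,12,-0.05,-0.021,0.087],[87.8,9,6,12,-0.05,-0.021,0.087],[87.8,10,4.7,12,-0.05,-0.021,0.087],[87.8,10.5,3.3,12,-0.05,-0.021,0.087],[87.8,11,1.7,12,-0.05,-0.021,0.087],[87.8,11.3,0,11.7,-0.05,-0.021,0.087],[87.8,11.5,-1.4,11.5,-0.05,-0.021,0.087],[87.8,11.5,-3,11,-0.05,-0.021,0.087]]
  ]
}}

```text
time_s: 24.75
tcp_pos: [0.4717, 0.2523, 0.3368]
tcp_rot: [-2.727, -0.703, -1.877]
ft_force: [0.3, 0.6, -0.1]
width: 0.0877
```

{"name": "apply_moves", "arguments": {
  "commands": [
    [[87.8,11.4,-4.6,10.7,-0.05,-0.021,0.087],[87.8,11.2,-6,10.2,-0.05,-0.021,0.087],[87.8,10.8,-7.5,9.6,-0.05,-0.021,0.087],[87.8,10.3,-9,9,-0.05,-0.021,0.087],[87.8,9.6,-10.2,8.3,-0.05,-0.021,0.087],[87.8,8.8,-11.4,7.5,-0.05,-0.021,0.087],[87.8,8,-12.5,6.8,-0.05,-0.021,0.087],[87.8,7,-13.5,6,-0.05,-0.021,0.087]]
  ]
}}

```text
time_s: 25.55
tcp_pos: [0.5035, 0.1263, 0.3477]
tcp_rot: [-2.817, -0.28, -2.537]
ft_force: [0.5, 0.1, 0.4]
width: 0.0878
```

{"name": "apply_moves", "arguments": {
  "commands": [
    [[87.8,6,-14.3,5,-0.05,-0.021,0.087],[87.8,4.7,-15,4.3,-0.05,-0.021,0.087],[87.8,3.4,-15.6,3.4,-0.05,-0.021,0.087],[87.8,2,-16,2.6,-0.05,-0.021,0.087],[87.8,0.8,-16.2,1.7,-0.05,-0.021,0.087],[87.8,-0.6,-16.3,0.9,-0.05,-0.021,0.087],[87.8,-2,-16.2,0,-0.05,-0.021,0.087],[87.8,-3.4,-16,-0.7,-0.05,-0.021,0.087]]
  ]
}}

```text
time_s: 26.35
tcp_pos: [0.5353, 0.0002, 0.3592]
tcp_rot: [-3.141, 0.007, 3.087]
ft_force: [0.7, 0.9, 0.4]
width: 0.0877
```

Run:
```python
from sim import *
from st import T
d=shot('wrist','w10')
p,r,q=now();print(p.round(4),np.degrees(r.as_euler('xyz')).round(2),q.round(2))
qs=[0.5426,0.00157,-0.0581]
for n,pt in dict(handtop=[0,-150,117],ball=[96,4,86],binmid=[0,0,62],railR=[77,115,78],railL=[-77,115,78],notch=[90,-150,86]).items(): print(n,proj(d,T(qs,pt))[0].round(1))
tr=R.from_matrix(Rdir(176.67,90))
rows,p,r,q=rowsim(p,r,q,[.5339,-.09,.30],tr,8);show(rows)
```

```text
[ 0.5355 -0.0051  0.3596] [-179.97    0.53  176.21] [-0.08  0.14 -0.04  1.71  0.01  1.29  1.39]
handtop [193.4 206.8]
ball [323.3 272. ]
binmid [320.5 198.1]
railR [405.4 256.9]
railL [415.3 138.5]
notch [208.5 267.5]
3 [ 0.535 -0.048  0.33 ] [-0.02  0.16 -0.01  1.75  0.    1.23  1.48] v0.10 e0.0000
7 [ 0.534 -0.09   0.3  ] [ 0.03  0.19  0.02  1.78 -0.    1.17  1.57] v0.10 e0.0000
[[87.8, -0.4, -10.6, 7.5, -0, 0.001, -0.001], [87.8, -0.4, -10.6, 7.5, -0, 0.001, -0.001], [87.8, -0.4, -10.6, 7.5, -0, 0.001, -0.001], [87.8, -0.4, -10.6, 7.5, -0, 0.001, -0.001], [87.8, -0.4, -10.6, 7.5, -0, 0.001, -0.001], [87.8, -0.4, -10.6, 7.5, -0, 0.001, -0.001], [87.8, -0.4, -10.6, 7.5, -0, 0.001, -0.001], [87.8, -0.4, -10.6, 7.5, -0, 0.001, -0.001]]
```

View pics/w10.png

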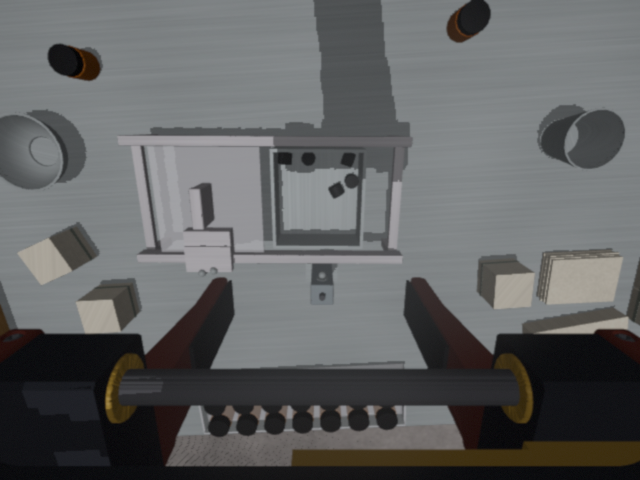

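Run:
```python
from h import *
crop('w10',120,120,430,310,3,'w10c')
im=cv2.imread('pics/w10c.png');cv2.imwrite('pics/w10c.png',im[:,:800])
```

```text
(no output)
```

View pics/w10c.png

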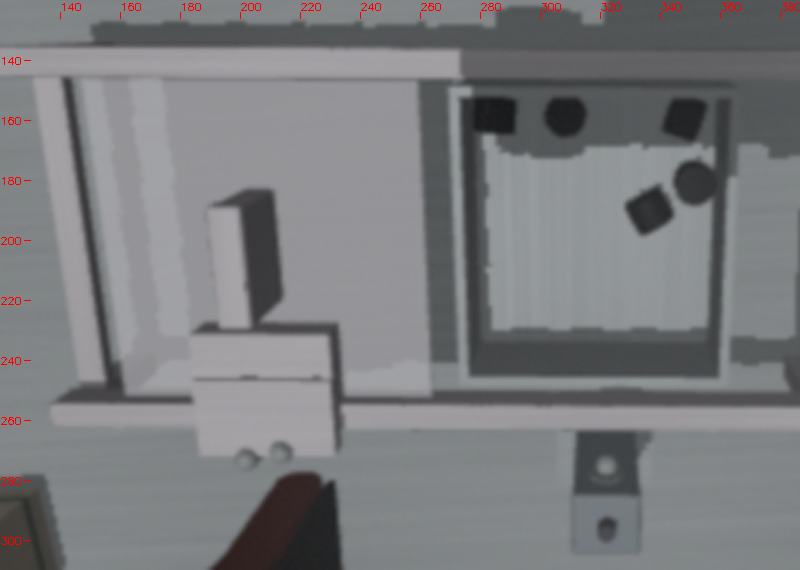

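Run:
```python
from sim import *
d=load('w10')
h=atz(d,195.3,208.5,.117);b=atz(d,321.4,275.5,.086);n=atz(d,207.5,271.5,.086)
print(h,b,n)
c,s=np.cos(.0581),np.sin(.0581)
ys=np.array([s,c,0]);print('dy ball-hand',(b-h)@ys,(b-n)@ys)
p,r,q=now()
tr=R.from_matrix(Rdir(176.67,90))
rows,p,r,q=rowsim(p,r,q,[h[0],h[1],.24],tr,8);show(rows)
```

```text
[ 0.53603141 -0.14630083  0.117     ] [ 0.64364624 -0.0027719   0.086     ] [ 0.62941131 -0.1555735   0.086     ]
dy ball-hand 0.14953565591619106 0.1533703659649662
3 [ 0.536 -0.076  0.3  ] [ 0.01  0.19  0.01  1.78 -0.    1.17  1.54] v0.17 e0.0000
7 [ 0.536 -0.146  0.24 ] [ 0.11  0.26  0.05  1.83 -0.02  1.05  1.68] v0.17 e0.0000
[[87.8, -1.1, -17.6, 15, -0, 0.001, -0.001], [87.8, -1.1, -17.6, 15, -0, 0.001, -0.001], [87.8, -1.1, -17.6, 15, -0, 0.001, -0.001], [87.8, -1.1, -17.6, 15, -0, 0.001, -0.001], [87.8, -1.1, -17.6, 15, -0, 0.001, -0.001], [87.8, -1.1, -17.6, 15, -0, 0.001, -0.001], [87.8, -1.1, -17.6, 15, -0, 0.001, -0.001], [87.8, -1.1, -17.6, 15, -0, 0.001, -0.001]]
```

{"name": "apply_moves", "arguments": {
  "commands": [
    [[87.8,-1,-17.5,15,0,0,0],[87.8,-1,-17.5,15,0,0,0],[87.8,-1,-17.5,15,0,0,0],[87.8,-1,-17.5,15,0,0,0],[87.8,-1,-17.5,15,0,0,0],[87.8,-1,-17.5,15,0,0,0],[87.8,-1,-17.5,15,0,0,-0.004],[87.8,-1,-17.5,15,0,0.009,-0.004]]
  ]
}}

```text
time_s: 27.2
tcp_pos: [0.5366, -0.14, 0.2388]
tcp_rot: [-3.139, -0.003, 3.1]
ft_force: [-0.3, 0.1, 0.7]
width: 0.088
```

Run:
```python
from sim import *
d=shot('wrist','w11');crop('w11',180,120,440,320,3,'w11c')
p,r,q=now();print(p.round(4),np.degrees(r.as_euler('xyz')).round(2),q.round(2))
print(proj(d,[[.536,-.1463,.117]]))
```

```text
[ 0.5352 -0.1433  0.2363] [-179.76   -0.42  177.4 ] [ 0.11  0.27  0.05  1.83 -0.01  1.05  1.68]
[[312.10999947 231.22745099]]
```

View pics/w11c.png

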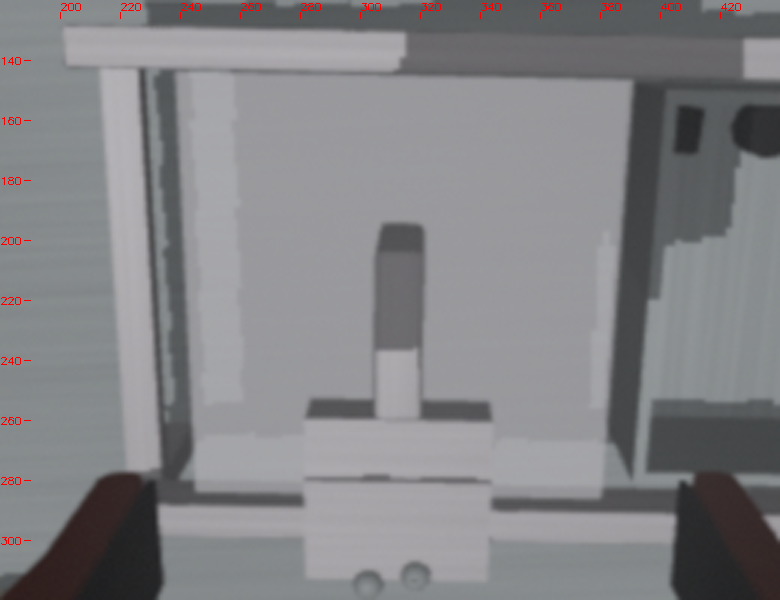

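Run:
```python
from sim import *
p,r,q=now();
tr=R.from_matrix(Rdir(176.67,90))
rows,p,r,q=rowsim(p,r,q,[.536,-.1463,.079],tr,8);show(rows)
```

```text
3 [ 0.536 -0.145  0.158] [ 0.11  0.36  0.04  1.91 -0.02  0.88  1.69] v0.19 e0.0000
7 [ 0.536 -0.146  0.079] [ 0.12  0.46  0.04  1.97 -0.03  0.71  1.69] v0.19 e0.0000
[[87.8, -0.3, -0.3, 19.7, -0.001, -0.001, 0.002], [87.8, -0.2, -0.3, 19.7, -0.001, -0.001, 0.002], [87.8, -0.2, -0.3, 19.7, -0.001, -0.001, 0.002], [87.8, -0.2, -0.3, 19.7, -0.001, -0.001, 0.002], [87.8, -0.2, -0.3, 19.7, -0.001, -0.001, 0.002], [87.8, -0.2, -0.3, 19.7, -0.001, -0.001, 0.002], [87.8, -0.2, -0.4, 19.7, -0.001, -0.001, 0.002], [87.8, -0.1, -0.4, 19.7, -0.001, -0.001, 0.002]]
```

{"name": "apply_moves", "arguments": {
  "commands": [
    [[87.8,-0.2,-0.3,22,-0.001,-0.001,0.002],[87.8,-0.2,-0.3,22,-0.001,-0.001,0.002],[87.8,-0.2,-0.3,22,-0.001,-0.001,0.002],[87.8,-0.2,-0.3,21,-0.001,-0.001,0.002],[87.8,-0.2,-0.3,21,-0.001,-0.001,0.002],[87.8,-0.2,-0.4,19,-0.001,-0.001,0.002],[87.8,-0.2,-0.4,16,-0.001,-0.001,0.002],[87.8,-0.2,-0.4,12,-0.001,-0.001,0.002]]
  ]
}}

```text
time_s: 28.05
tcp_pos: [0.5386, -0.1413, 0.0835]
tcp_rot: [3.136, 0.005, 3.083]
ft_force: [0.1, -0.7, 0.9]
width: 0.0876
```

{"name": "apply_moves", "arguments": {
  "commands": [
    [[60,0,0,0,0,0,0],[40,0,0,0,0,0,0],[25,0,0,0,0,0,0],[18,0,0,0,0,0,0],[5,0,0,0,0,0,0],[5,0,0,0,0,0,0],[5,0,0,0,0,0,0],[5,0,0,0,0,0,0]]
  ],
  "newtons": 40
}}

```text
time_s: 28.85
tcp_pos: [0.5388, -0.142, 0.0841]
tcp_rot: [3.136, 0.005, 3.083]
ft_force: [0.1, 0.2, 0.6]
width: 0.0275
```

Run:
```python
from sim import *
p,r,q=now();s=robot.read_state();print(p.round(4),np.degrees(r.as_euler('xyz')).round(2),s['width'],s['ft_force'],s['moment'])
d=shot('wrist','w12');crop('w12',180,120,440,320,3,'w12c')
```

```text
[ 0.5388 -0.142   0.0841] [179.69   0.31 176.63] 0.027479215202829393 [0.12002827 0.23740944 0.59397707] [ 0.03077895 -0.11051136  0.03485521]
```

View pics/w12.png

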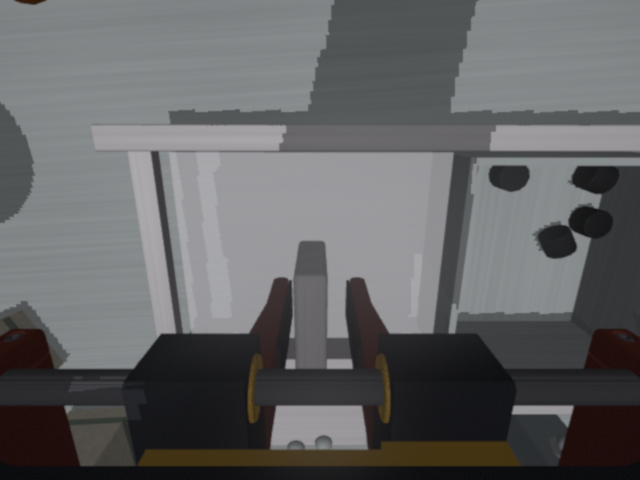

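{"name": "apply_moves", "arguments": {
  "commands": [
    [[26,0,-2,2.5,0,0,0],[26,0,-1.5,2,0,0,0],[20,0,0,0,0,0,0],[5,0,0,0,0,0,0],[5,0,0,0,0,0,0],[5,0,0,0,0,0,0],[5,0,0,0,0,0,0],[5,0,0,0,0,0,0]]
  ],
  "newtons": 40
}}

```text
time_s: 29.7
tcp_pos: [0.5385, -0.1456, 0.0794]
tcp_rot: [3.136, 0.005, 3.083]
ft_force: [-0.0, 1.0, -2.7]
width: 0.0139
```

Run:
```python
from sim import *
p,r,q=now();s=robot.read_state();print(p.round(4),np.degrees(r.as_euler('xyz')).round(2),s['width'],s['ft_force'],s['moment'])
d=shot('wrist','w13')
tr=R.from_matrix(Rdir(176.67,90))
u=np.array([np.sin(.0581),np.cos(.0581),0])
show(geo(p,r,p+u*.01,tr,1))
```

```text
[ 0.5385 -0.1456  0.0794] [179.7    0.3  176.64] 0.013860414386331864 [-1.36733780e-03  9.58241421e-01 -2.72560921e+00] [-0.7735323  -0.14395927 -0.0452444 ]
[[87.8, 0, 10, 0.1, 0.005, 0.005, -0.001]]
```

View pics/w13.png

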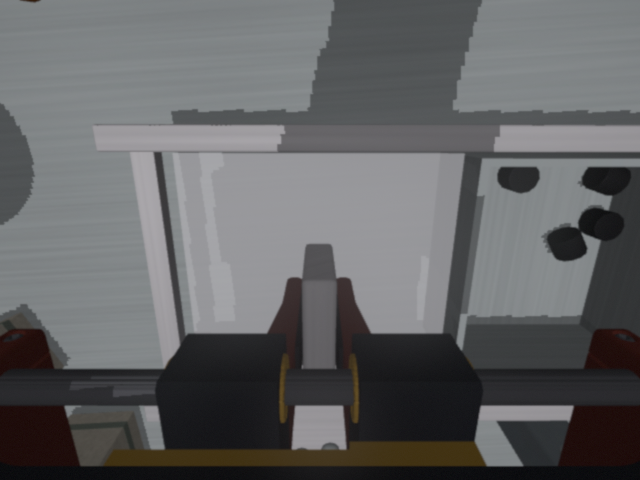

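{"name": "apply_moves", "arguments": {
  "commands": [
    [[5,0,8,0,0,0,0],[5,0,15,0,0,0,0],[5,0,15,0,0,0,0],[5,0,15,0,0,0,0],[5,0,15,0,0,0,0],[5,0,15,0,0,0,0],[5,0,12,0,0,0,0],[5,0,5,0,0,0,0]]
  ]
}}

```text
time_s: 30.55
tcp_pos: [0.5447, -0.0428, 0.0795]
tcp_rot: [3.135, 0.005, 3.085]
ft_force: [5.7, -2.0, -16.1]
width: 0.0136
```

```bash
cat > chk.py <<'E'
from sim import *
def chk(n=None):
    p,r,q=now();s=robot.read_state()
    u=np.array([np.sin(.0581),np.cos(.0581),0]);x=np.array([np.cos(.0581),-np.sin(.0581),0])
    d=(p-[.5385,-.1456,.0794])*1000;f=np.array(s['ft_force'])
    print('t %.2f'%s['time_s'],'slide %.1f lat %.1f z %.1f'%(d@u,d@x,d[2]),'F along %.1f lat %.1f z %.1f'%(f@u,f@x,f[2]),'w',round(s['width'],4),q.round(2))
E
python3 - <<'E'
from chk import *
chk();d=shot('scene','c14');crop('c14',215,140,405,310,4,'c14c')
shot('wrist','w14')
E
```

```text
t 30.55 slide 103.0 lat 0.2 z 0.1 F along -1.6 lat 5.8 z -16.1 w 0.0136 [-0.05  0.45  0.02  1.99 -0.02  0.7   1.5 ]
```

View pics/c14c.png

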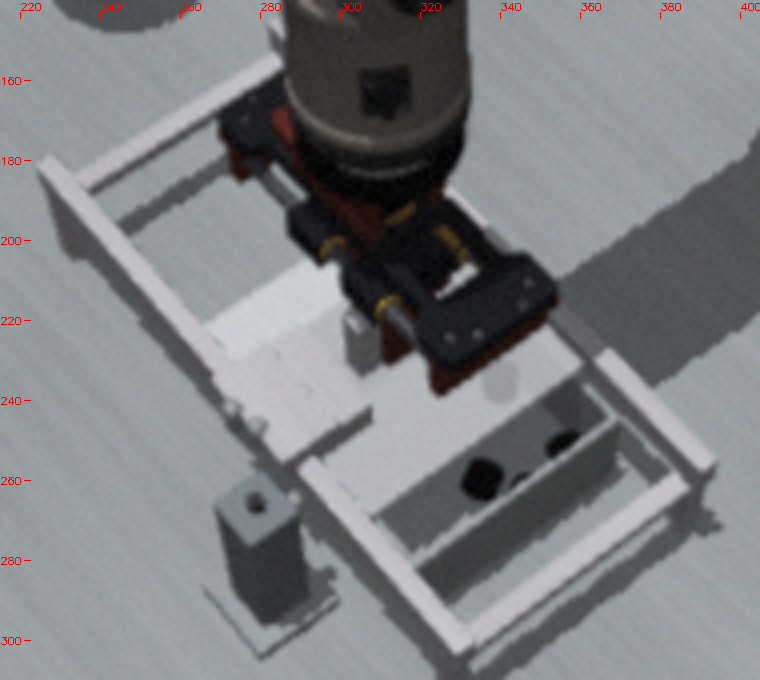

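View pics/w14.png

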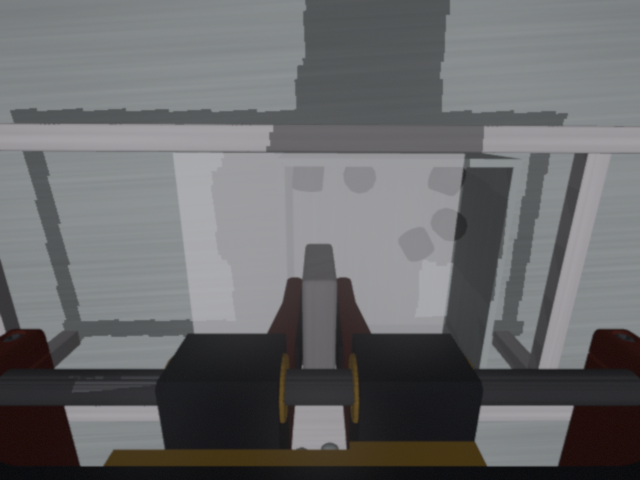

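{"name": "apply_moves", "arguments": {
  "commands": [
    [[5,-0.3,3,0.4,0,0,0],[5,0,5,0.3,0,0,0],[5,0,5,0,0,0,0],[5,0,5,0,0,0,0],[5,0,5,0,0,0,0],[5,0,4,0,0,0,0],[5,0,1,0,0,0,0],[5,0,0,0,0,0,0]]
  ]
}}

```text
time_s: 31.45
tcp_pos: [0.5463, -0.017, 0.0795]
tcp_rot: [3.136, 0.005, 3.083]
ft_force: [2.1, 0.4, -9.4]
width: 0.0137
```

Run:
```python
from chk import *
chk();d=shot('scene','c15');crop('c15',215,140,405,310,4,'c15c');chk()
```

```text
t 31.45 slide 128.9 lat 0.3 z 0.1 F along 0.5 lat 2.1 z -9.4 w 0.0137 [-0.09  0.45  0.02  1.99 -0.02  0.7   1.45]
t 31.50 slide 128.8 lat 0.3 z 0.1 F along 1.3 lat 0.8 z -8.5 w 0.0139 [-0.09  0.45  0.02  1.99 -0.02  0.7   1.45]
```

View pics/c15c.png

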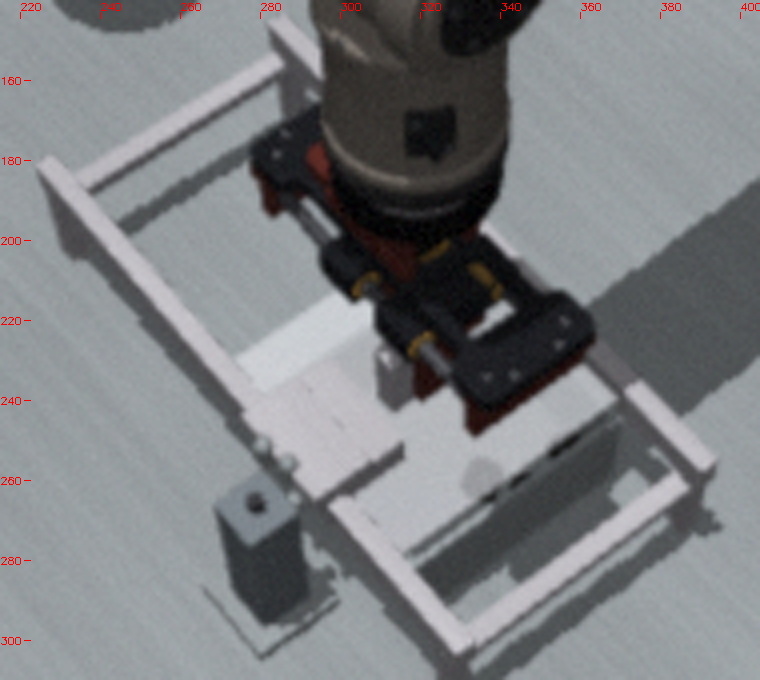

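{"name": "apply_moves", "arguments": {
  "commands": [
    [[5,0,2,0.3,0,0,0],[5,0,2,0,0,0,0],[5,0,2,0,0,0,0],[5,0,1.5,0,0,0,0],[5,0,1,0,0,0,0],[5,0,0.5,0,0,0,0],[5,0,0,0,0,0,0],[5,0,0,0,0,0,0]]
  ]
}}

```text
time_s: 32.3
tcp_pos: [0.5468, -0.0086, 0.0794]
tcp_rot: [3.136, 0.005, 3.083]
ft_force: [-2.2, -0.7, -1.0]
width: 0.0137
```

```bash
python3 -c "
from chk import *
chk()"
```

```text
t 32.30 slide 137.3 lat 0.3 z 0.0 F along -0.8 lat -2.2 z -1.0 w 0.0137 [-0.11  0.45  0.02  1.99 -0.02  0.7   1.43]
```

{"name": "apply_moves", "arguments": {
  "commands": [
    [[5,0,0.5,0,0,0,0],[5,0,0.5,0,0,0,0],[5,0,0.5,0,0,0,0],[5,0,0.5,0,0,0,0],[5,0,0,0,0,0,0],[5,0,0,0,0,0,0],[5,0,0,0,0,0,0],[5,0,0,0,0,0,0]]
  ]
}}

```text
time_s: 33.1
tcp_pos: [0.5469, -0.0073, 0.0794]
tcp_rot: [3.137, 0.005, 3.082]
ft_force: [-4.1, -2.8, 2.7]
width: 0.0138
```

```bash
python3 -c "
from chk import *
chk()"
```

```text
t 33.10 slide 138.6 lat 0.3 z -0.0 F along -3.0 lat -3.9 z 2.7 w 0.0138 [-0.11  0.45  0.02  1.99 -0.02  0.7   1.43]
```

{"name": "apply_moves", "arguments": {
  "commands": [
    [[5,0,0.5,0,0,0,0],[5,0,0.5,0,0,0,0],[5,0,0.5,0,0,0,0],[5,0,0,0,0,0,0],[5,0,0,0,0,0,0],[5,0,0,0,0,0,0],[5,0,0,0,0,0,0],[5,0,0,0,0,0,0]]
  ]
}}

```text
time_s: 33.9
tcp_pos: [0.547, -0.0062, 0.0794]
tcp_rot: [3.137, 0.005, 3.082]
ft_force: [-4.0, -3.4, 3.0]
width: 0.0135
```

```bash
python3 -c "
from chk import *
chk()"
```

```text
t 33.90 slide 139.7 lat 0.3 z 0.0 F along -3.6 lat -3.8 z 3.0 w 0.0135 [-0.11  0.45  0.02  1.99 -0.02  0.7   1.43]
```

{"name": "apply_moves", "arguments": {
  "commands": [
    [[5,0,0.5,0,0,0,0],[5,0,0.5,0,0,0,0],[5,0,0.5,0,0,0,0],[5,0,0,0,0,0,0],[5,0,0,0,0,0,0],[5,0,0,0,0,0,0],[5,0,0,0,0,0,0],[5,0,0,0,0,0,0]]
  ]
}}

```text
time_s: 34.7
tcp_pos: [0.5471, -0.0039, 0.0794]
tcp_rot: [3.136, 0.005, 3.083]
ft_force: [-5.8, -3.7, 3.3]
width: 0.014
```

```bash
python3 -c "
from chk import *
chk()"
```

```text
t 34.70 slide 141.9 lat 0.4 z 0.0 F along -4.0 lat -5.6 z 3.3 w 0.014 [-0.12  0.45  0.02  1.99 -0.02  0.7   1.42]
```

{"name": "apply_moves", "arguments": {
  "commands": [
    [[5,0,0.5,0,0,0,0],[5,0,0.5,0,0,0,0],[5,0,0.5,0,0,0,0],[5,0,0,0,0,0,0],[5,0,0,0,0,0,0],[5,0,0,0,0,0,0],[5,0,0,0,0,0,0],[5,0,0,0,0,0,0]]
  ]
}}

```text
time_s: 35.5
tcp_pos: [0.5472, -0.0016, 0.0794]
tcp_rot: [3.136, 0.005, 3.083]
ft_force: [-5.5, -0.4, 4.3]
width: 0.0137
```

```bash
python3 -c "
from chk import *
chk()"
```

```text
t 35.50 slide 144.2 lat 0.4 z 0.0 F along -0.7 lat -5.4 z 4.3 w 0.0137 [-0.12  0.45  0.01  1.99 -0.02  0.7   1.42]
```

{"name": "apply_moves", "arguments": {
  "commands": [
    [[5,0,0.5,0,0,0,0],[5,0,0.5,0,0,0,0],[5,0,0.5,0,0,0,0],[5,0,0,0,0,0,0],[5,0,0,0,0,0,0],[5,0,0,0,0,0,0],[5,0,0,0,0,0,0],[5,0,0,0,0,0,0]]
  ]
}}

```text
time_s: 36.3
tcp_pos: [0.5474, 0.0004, 0.0794]
tcp_rot: [3.135, 0.005, 3.084]
ft_force: [-6.1, 1.8, 3.2]
width: 0.0138
```

```bash
python3 -c "
from chk import *
chk();d=shot('scene','c16');crop('c16',250,225,330,285,9,'c16c')"
```

```text
t 36.30 slide 146.2 lat 0.4 z 0.0 F along 1.4 lat -6.1 z 3.2 w 0.0138 [-0.12  0.45  0.01  1.99 -0.02  0.7   1.42]
```

View pics/c16c.png

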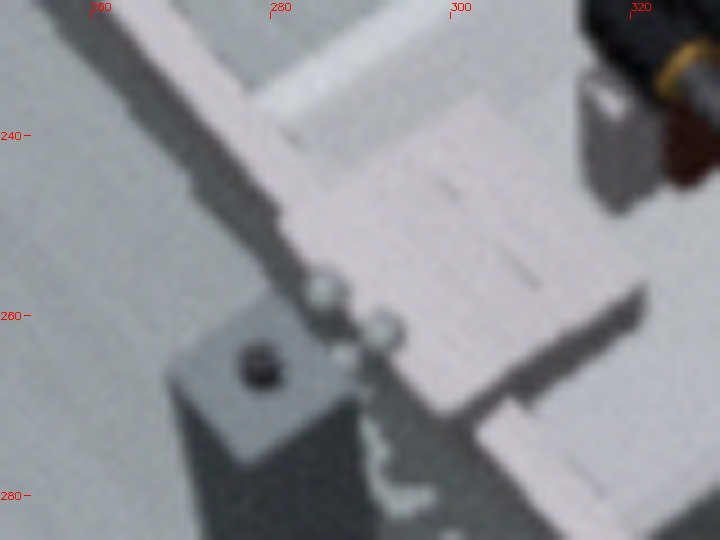

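{"name": "apply_moves", "arguments": {
  "commands": [
    [[5,0,0.5,0,0,0,0],[5,0,0.5,0,0,0,0],[5,0,0.5,0,0,0,0],[5,0,0,0,0,0,0],[5,0,0,0,0,0,0],[5,0,0,0,0,0,0],[5,0,0,0,0,0,0],[5,0,0,0,0,0,0]]
  ]
}}

```text
time_s: 37.15
tcp_pos: [0.5475, 0.0026, 0.0794]
tcp_rot: [3.134, 0.005, 3.084]
ft_force: [-5.3, 2.0, 2.3]
width: 0.014
```

```bash
python3 -c "
from chk import *
chk()"
```

```text
t 37.15 slide 148.4 lat 0.4 z 0.0 F along 1.7 lat -5.4 z 2.3 w 0.014 [-0.12  0.45  0.01  1.99 -0.02  0.7   1.41]
```

{"name": "apply_moves", "arguments": {
  "commands": [
    [[5,0,0.5,0,0,0,0],[5,0,0.5,0,0,0,0],[5,0,0,0,0,0,0],[5,0,0,0,0,0,0],[5,0,0,0,0,0,0],[5,0,0,0,0,0,0],[5,0,0,0,0,0,0],[5,0,0,0,0,0,0]]
  ]
}}

```text
time_s: 37.95
tcp_pos: [0.5475, 0.003, 0.0794]
tcp_rot: [3.135, 0.005, 3.084]
ft_force: [-5.2, 1.8, 4.0]
width: 0.0141
```

```bash
python3 -c "
from chk import *
chk()"
```

```text
t 37.95 slide 148.9 lat 0.4 z 0.0 F along 1.5 lat -5.3 z 4.0 w 0.0141 [-0.13  0.45  0.01  1.99 -0.02  0.7   1.41]
```

{"name": "apply_moves", "arguments": {
  "commands": [
    [[5,0,0.5,0,0,0,0],[5,0,0.5,0,0,0,0],[5,0,0,0,0,0,0],[5,0,0,0,0,0,0],[5,0,0,0,0,0,0],[5,0,0,0,0,0,0],[5,0,0,0,0,0,0],[5,0,0,0,0,0,0]]
  ]
}}

```text
time_s: 38.75
tcp_pos: [0.5476, 0.0033, 0.0794]
tcp_rot: [3.136, 0.005, 3.083]
ft_force: [-5.0, 0.2, 4.7]
width: 0.0143
```

```bash
python3 -c "
from chk import *
chk();d=shot('scene','c17');crop('c17',250,225,330,285,9,'c17c')
d=shot('wrist','w17')"
```

```text
t 38.75 slide 149.2 lat 0.4 z 0.0 F along -0.1 lat -5.0 z 4.7 w 0.0143 [-0.13  0.45  0.01  1.99 -0.02  0.7   1.41]
```

View pics/c17c.png

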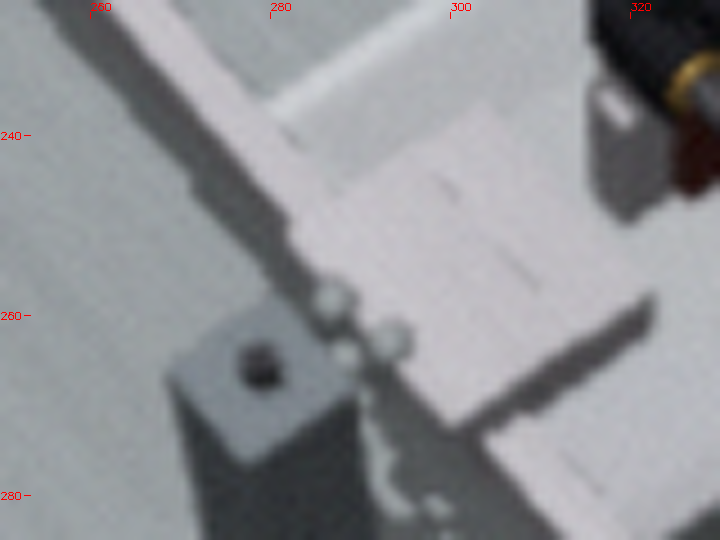

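View pics/w17.png

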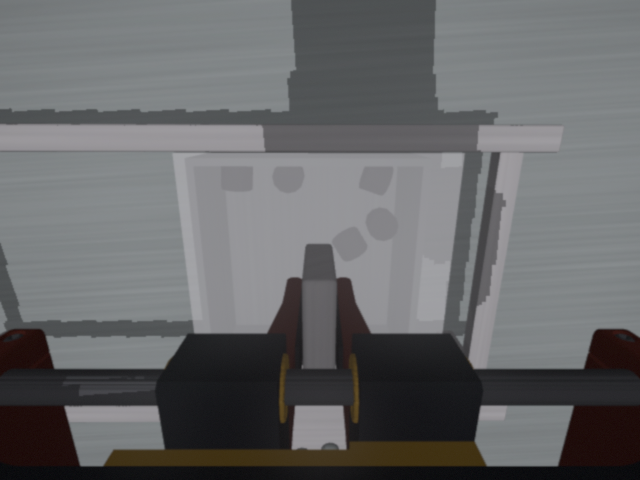

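{"name": "apply_moves", "arguments": {
  "commands": [
    [[5,0,0.5,0,0,0,0],[5,0,0.5,0,0,0,0],[5,0,0,0,0,0,0],[5,0,0,0,0,0,0],[5,0,0,0,0,0,0],[5,0,0,0,0,0,0],[5,0,0,0,0,0,0],[5,0,0,0,0,0,0]]
  ]
}}

```text
time_s: 39.65
tcp_pos: [0.5476, 0.0039, 0.0794]
tcp_rot: [3.136, 0.005, 3.083]
ft_force: [-4.7, -0.5, 3.9]
width: 0.0137
```

```bash
python3 -c "
from chk import *
chk()"
```

```text
t 39.65 slide 149.8 lat 0.4 z 0.0 F along -0.7 lat -4.6 z 3.9 w 0.0137 [-0.13  0.45  0.01  1.99 -0.02  0.7   1.41]
```

{"name": "apply_moves", "arguments": {
  "commands": [
    [[5,0,0.5,0,0,0,0],[5,0,0.5,0,0,0,0],[5,0,0,0,0,0,0],[5,0,0,0,0,0,0],[5,0,0,0,0,0,0],[5,0,0,0,0,0,0],[5,0,0,0,0,0,0],[5,0,0,0,0,0,0]]
  ]
}}

```text
time_s: 40.45
tcp_pos: [0.5476, 0.0047, 0.0794]
tcp_rot: [3.136, 0.005, 3.083]
ft_force: [-4.8, -1.9, 3.4]
width: 0.0137
```

```bash
python3 -c "
from chk import *
chk();d=shot('side','d18');crop('d18',245,190,325,250,9,'d18c')
d=load('c17');P=1
from st import T
"
```

```text
t 40.45 slide 150.6 lat 0.4 z 0.0 F along -2.1 lat -4.7 z 3.4 w 0.0137 [-0.13  0.45  0.01  1.99 -0.02  0.7   1.41]
```

View pics/d18c.png

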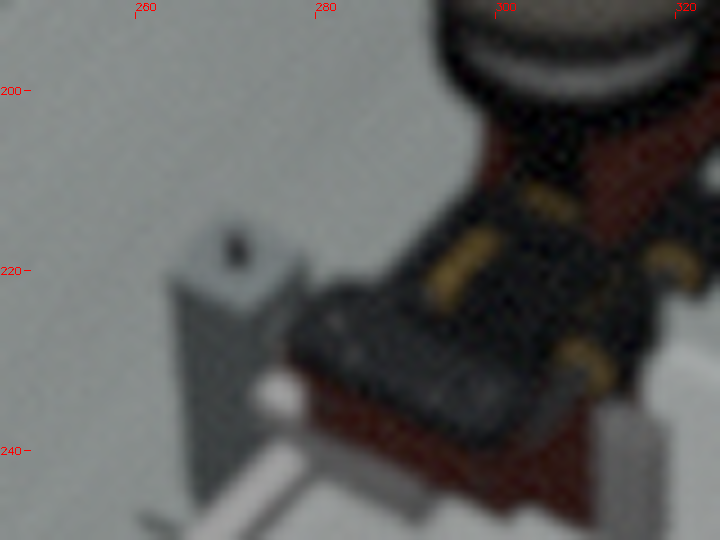

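{"name": "apply_moves", "arguments": {
  "commands": [
    [[5,0,0.5,0,0,0,0],[5,0,0.5,0,0,0,0],[5,0,0,0,0,0,0],[5,0,0,0,0,0,0],[5,0,0,0,0,0,0],[5,0,0,0,0,0,0],[5,0,0,0,0,0,0],[5,0,0,0,0,0,0]]
  ]
}}

```text
time_s: 41.3
tcp_pos: [0.5477, 0.005, 0.0794]
tcp_rot: [3.137, 0.005, 3.082]
ft_force: [-4.5, -2.5, 3.8]
width: 0.0139
```

```bash
python3 -c "
from chk import *
chk()"
```

```text
t 41.30 slide 150.8 lat 0.4 z 0.0 F along -2.7 lat -4.3 z 3.8 w 0.0139 [-0.13  0.45  0.01  1.99 -0.02  0.7   1.4 ]
```

{"name": "apply_moves", "arguments": {
  "commands": [
    [[5,0,0.4,0,0,0,0],[5,0,0.4,0,0,0,0],[5,0,0.4,0,0,0,0],[5,0,0,0,0,0,0],[5,0,0,0,0,0,0],[5,0,0,0,0,0,0],[5,0,0,0,0,0,0],[5,0,0,0,0,0,0]]
  ]
}}

```text
time_s: 42.1
tcp_pos: [0.5476, 0.0052, 0.0794]
tcp_rot: [3.138, 0.005, 3.081]
ft_force: [-5.0, -4.4, 4.0]
width: 0.0143
```

```bash
python3 -c "
from chk import *
chk();d=shot('scene','c19');crop('c19',250,225,330,285,9,'c19c')"
```

```text
t 42.10 slide 151.1 lat 0.4 z -0.0 F along -4.7 lat -4.7 z 4.0 w 0.0143 [-0.13  0.45  0.02  1.99 -0.01  0.7   1.4 ]
```

View pics/c19c.png

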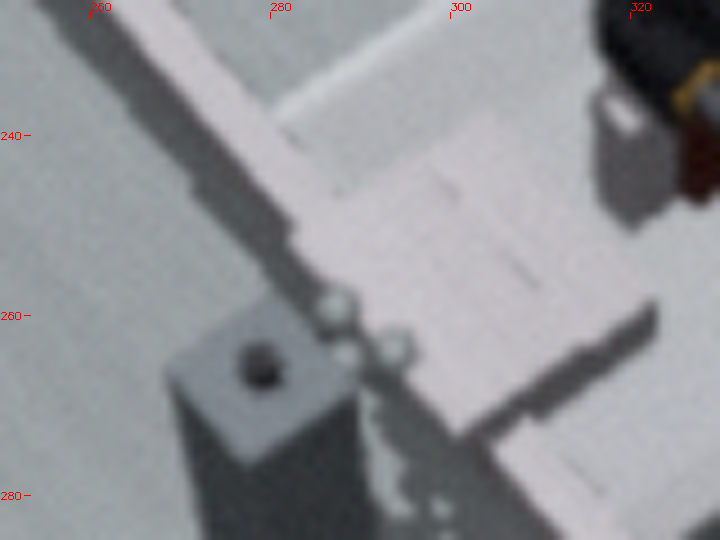

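{"name": "apply_moves", "arguments": {
  "commands": [
    [[5,0,-0.6,0,0,0,0],[5,0,-0.6,0,0,0,0],[5,0,-0.6,0,0,0,0],[5,0,-0.5,0,0,0,0],[5,0,0,0,0,0,0],[5,0,0,0,0,0,0],[5,0,0,0,0,0,0],[5,0,0,0,0,0,0]]
  ]
}}

```text
time_s: 42.95
tcp_pos: [0.5476, 0.0048, 0.0794]
tcp_rot: [3.136, 0.005, 3.083]
ft_force: [-4.9, -0.8, 3.4]
width: 0.014
```

```bash
python3 -c "
from chk import *
chk();d=shot('scene','c20');chk();shot('side','d20');chk()"
```

```text
t 42.95 slide 150.7 lat 0.4 z -0.0 F along -1.1 lat -4.8 z 3.4 w 0.014 [-0.13  0.45  0.01  1.99 -0.02  0.7   1.41]
t 43.00 slide 150.7 lat 0.4 z 0.0 F along -0.5 lat -4.8 z 3.5 w 0.0141 [-0.13  0.45  0.01  1.99 -0.02  0.7   1.41]
t 43.05 slide 150.7 lat 0.4 z -0.0 F along -0.7 lat -5.1 z 3.6 w 0.0136 [-0.13  0.45  0.01  1.99 -0.02  0.7   1.41]
```

View pics/c20.png

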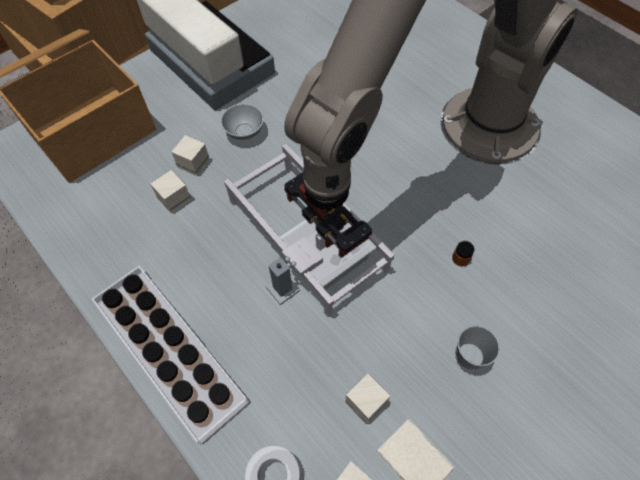

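View pics/d20.png

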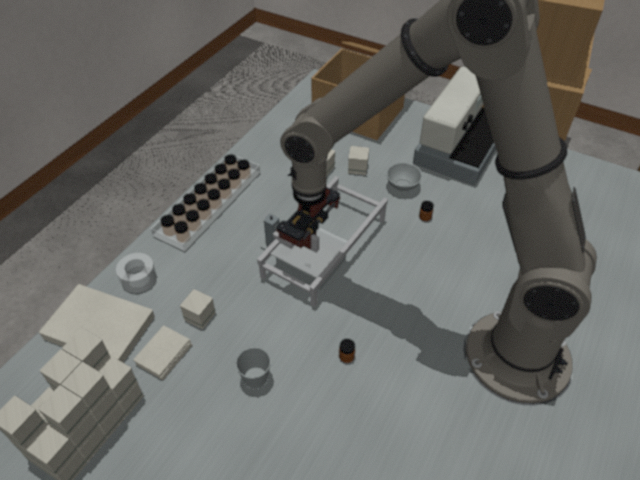

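```bash
python3 -c "
from chk import *
chk();print(robot.job_done())"
```

```text
t 43.05 slide 150.7 lat 0.4 z -0.0 F along -0.7 lat -5.1 z 3.6 w 0.0136 [-0.13  0.45  0.01  1.99 -0.02  0.7   1.41]
the job is handed in; nothing more can be done
None
```

The job is done and handed in at 43 s of the 72 s allowed, with the gripper still holding the cover's handle at the notch.

- **Caps:** I gripped the cup from the side and tipped it over the bin. The wrist camera then showed all five caps in the bin and the cup empty.
- **Cup:** It is released and standing upright close to where it started. The last scene and side pictures show it standing.
- **Cover:** I slid it until it passed the low bump at about 145 mm of slide. The push then fell to zero near 149–150 mm. From there I pressed lightly against the high bump to confirm it, with about 4.7 N moving the cover only 0.3 mm. I backed off and finished at 150.7 mm with less than about 1 N along the slide. The high bump was not passed.
- **Bystanders:** By eye, the cartons, jars and bowl in view at the end were where they started. One carton beyond the station is partly hidden by the arm in the side view but clear in the scene view.

**Disagreement:** The camera estimates of where the notch lies ranged from 149.5 to about 155 mm, so I relied on the force readings. Rail friction leaves about 0.5 mm of uncertainty in the final position. About 5 N sideways and 3.5 N vertical force stayed on the wrist while holding the handle.

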